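# Unload the sole vise, set up the marking board and clear the heels

## Robot

A 6-joint arm with a two-finger parallel gripper is mounted at the origin on the work surface. World frame = base frame: x ahead of the robot, y to its left, z up, the work surface at z = 0. Lengths are in m, angles in rad, forces in N, time in s.
With the tool pointing down it reaches from about 0.35 to 0.875 m from the base axis. Payload 15.5 kg.
Tool frame: the origin (TCP) lies at the very end of the fingers, on their centre line; the grasp point (between the pads) lies behind it (robot.hold_point_z is the z of the grasp point in the tool frame, in m); z points along the fingers, y is the line along which they close (so a half turn about z gives the same grasp; the last joint's range is limited). The gripper opens to 85 mm and grips with 20 to 120 N. Pads are 22 mm wide; open, the fingers measure 114 mm over their backs; the gripper's body (76 mm by 85 mm) begins 54 mm behind the grasp point. The pads swing forward as they close: fully open they stand 13 mm farther back than shut.
Start: joints at [-1.268, 0.494, 1.345, -0, 1.302, -0.096], TCP at [0.243, -0.576, 0.231] pointing down, gripper open.
Joint ranges: [-2.91, 2.91], [-0.82, 2.16], [0.22, 2.67], [-1.22, 4.37], [0.12, 2.79], [-3.08, 3.08]. Speed limits (rad/s): [1.89, 1.89, 2.57, 3.01, 3.01, 3.01].

## Interface

Orientations are given as a rotation vector (axis times angle).
In Python, from plant import telemetry, eyes, job_done, robot gives the robot as it stands. The module is installed in compiled form; this text tells all that it offers.
- The arm moves only by the shell command python3 -m pendant 'ROWS' [FORCE]. ROWS is JSON, a list of rows, each a list of 3 entries, a list of its own where there are three numbers: the turn, a rotation vector about the tool's x, y, z in rad, then the shift along the tool's x, y, z in mm, then the finger opening in mm, from 0 to 85.4. A call has exactly 10 rows; each row is the pose to reach, as a shift and turn from the pose commanded when the call began, along the tool's axes at that moment; what a row does not reach only later rows make up. A row lasts 1/12 s, in which the tool goes at most 41.7 mm and 7.16 degrees, less where a joint would pass 70% of its speed; a pose out of reach is approached as far as the arm can. A call with a gripper value outside its range is refused whole. The fingers move at their own pace and stop on an object; FORCE is the grip in N (left out, the last holds). Time passes only in rows, so rows that repeat a pose let the fingers close, or fill a call up. It gives the time, the measured TCP pose, the force, the opening and the grip force at its end, in the units of the state.
- telemetry.observe(): the state, without advancing time (a new reading comes with each control period).
- eyes.get_image(name): name is "side" or "top" or "wrist"; returns the picture (480x640x3 uint8, red, green, blue); there is no depth.
- eyes.calibration(name): a dict with "mtx" (3x3 intrinsics, pixels), "position" and "rotation" of the camera in the world. Camera axes: x right, y up, looking along -z (the intrinsics and any distortion apply to the point x, -y, -z); pixel columns grow to the right and rows downward; lengths in m; the calibration is good to about 2 mm. A picture is of the moment at which its call begins: read the wrist's pose just before it. calibration takes no time and is no camera call; for the wrist camera it gives the pose at the moment of the call.
- job_done(): hands the job in; it is judged then, once.
The state is a dict: "t": time; "qpos": joint angles; "joint_vel": joint speeds; "tau": joint torques, N m; "position": TCP position; "orientation": TCP orientation; "wrist_force": force on the tool from outside, world axes, zero at the start; "wrist_torque": the same for the moment, N m; "finger_gap": finger opening in m; "gripper_force": force on a finger pad.
Only numpy, scipy, OpenCV 4.12 (cv2) and the standard library are available. Lean on these libraries where they do the work, as an engineer would, in place of code of your own. Each camera call takes 0.05 s, during which the arm holds its last target. There are 200 camera calls.

## Task

A platform sole has been drilled and still sits in the bench vise: slide the vise's jaw fully open, lift the sole out and lay it on the marking board with its drilled side up, then lay the ridged aluminium straightedge flat on the board with its plain edge, the one away from the ridge, flush along one of the sole's long straight sides, ready for marking. Put every finished heel that stands about on the bench into the steel tray, upright on the tray's floor as they stand now, and push the empty vise fully shut. Leave all the other things on the bench where they are.

Things in the scene. Friction and masses are not known exactly. Their poses are not given: they have to be found in the camera images.
- vise: grey quick-release bench vise, fixed to the bench, about 90 wide (x) x 210 long (y, from y = -120 to +90), jaw tops 65 above the bench. Origin: centre of the bench-level underside. The fixed jaw stands at the -y end (its clamping face at y = -80); the sliding jaw moves along the vise's y. The flat bed between the jaws is 35 above the bench, so the jaws are 30 tall
- jaw (a joint): opening between the jaws in m: 0 = shut (faces touching), 0.105 = fully open, about 0.047 at the start with the sole between the jaws. Grows as the sliding jaw moves to the vise's +y. Stiff: about 6 N of friction; stays where it is left
- jaw_grip (a point): top centre of the upright steel grip plate on the sliding jaw, 115 above the bench; moves with the jaw. The plate is 18 thick along the slide direction (vise y), 40 wide across it (vise x), and rises 50 from the jaw's flat top at 65; its near face is 36 from the jaw's clamping face
- sole: pale wooden platform-sole blank 140 long (x) x 46 wide (y) x 52 tall, 240 g, two dark drilled holes in its top; the long sides are straight and parallel from x = -70 to +47, the +x end is round (radius 23). Origin: centre of the underside; z up. At the start it lies across the vise on the bed, its long axis along the vise's x, its top 22 above the jaws and its ends sticking out past them
- straightedge: aluminium safety straightedge: a flat plate 200 long (x) x 60 wide (y) x 6 thick with an upright ridge 12 wide along its whole length, centred at y = -15 and rising to 36 above the underside, by which it is picked up. 280 g. The plain edge, to be laid against the sole, is the one at y = +30, far from the ridge. Origin: centre of the underside; z up. It starts flat on the bench
- straightedge_edge (a point): middle of the straightedge's plain edge (y = +30, 3 above its underside)
- board: plywood marking board fixed flat to the bench, 190 (x) x 270 (y) x 12 thick. Origin: centre of the underside; its top is 12 above the bench
- tray: shallow open steel tray fixed to the bench, 210 (x) x 190 (y) x 30 tall outside, walls and floor 5 thick, so 200 x 180 inside. Origin: centre of the underside; it holds four heels side by side
- heel_a: stacked shoe heel, D-shaped from above: 70 long (x) x 44 wide (y) x 38 tall, 90 g, wood with a black rubber top layer 8 thick; straight front face at +x, round back (radius 22) at -x; flat parallel sides, good to grip across the width. Stands on the bench at the start, long axis any way. Origin: centre of the underside; z up. One of two to four alike; absent ones read None
- heel_b: stacked shoe heel, D-shaped from above: 70 long (x) x 44 wide (y) x 38 tall, 90 g, wood with a black rubber top layer 8 thick; straight front face at +x, round back (radius 22) at -x; flat parallel sides, good to grip across the width. Stands on the bench at the start, long axis any way. Origin: centre of the underside; z up. One of two to four alike; absent ones read None
- heel_c: stacked shoe heel, D-shaped from above: 70 long (x) x 44 wide (y) x 38 tall, 90 g, wood with a black rubber top layer 8 thick; straight front face at +x, round back (radius 22) at -x; flat parallel sides, good to grip across the width. Stands on the bench at the start, long axis any way. Origin: centre of the underside; z up. One of two to four alike; absent ones read None
- heel_d: stacked shoe heel, D-shaped from above: 70 long (x) x 44 wide (y) x 38 tall, 90 g, wood with a black rubber top layer 8 thick; straight front face at +x, round back (radius 22) at -x; flat parallel sides, good to grip across the width. Stands on the bench at the start, long axis any way. Origin: centre of the underside; z up. One of two to four alike; absent ones read None
- glue_jar: glue jar, 60 across, 80 tall, a bystander to be left alone. Origin: centre of the underside
- tape_roll: cardboard roll lying flat, 76 across, 24 tall, a bystander. Origin: centre of the underside
- spray_bottle: green bottle, 60 across, 160 tall, a bystander. Origin: centre of the underside
- brush: brush lying on the bench, a bystander. Origin near its middle
- loose_last: turquoise plastic shoe last, 230 long, 120 tall, a bystander. Origin: under its middle
Not all that is in view belongs to the job. Leave any green or yellow look-alike of the heel_c alone.

How it is judged:
By the outcome, as a careful person would: the job done as asked, in the order asked, and still so for the second after the job is handed in, with the robot touching nothing.
Of heel_a, heel_b, heel_c, heel_d only 2 to 4 are there at a start; the rules pass over those that are not, and their reading is None.
At some moment in a run one of heel_a, heel_b, heel_c, heel_d, straightedge may be knocked a few centimetres aside while the robot is not near it.
It also fails if it takes over 210 s, if anything falls off the work surface, if the arm or the gripper's body presses on something with over 40 N, if the wrist force passes 120 N, or if a joint passes its speed limit or range.

## Working session

There is one attempt and no reset: what is moved stays moved. The work goes in short steps, Python scripts to look and compute and a shell command to move; the robot and the scene stay as the last step left them, time stands still between calls to the robot, and variables do not carry over. Pictures are saved under pics/ and viewed, at most 14 in all, crops included, and the job is handed in when it is done.

```bash
mkdir -p pics
cat > h.py <<'E'
import numpy as np, cv2
from scipy.spatial.transform import Rotation as R
from plant import telemetry, eyes, job_done, robot
def snap(n,f):
    im=eyes.get_image(n); cv2.imwrite('pics/'+f,im[:,:,::-1]); return im
def ray(c,uv,z):
    K=np.array(c['mtx']);p=np.array(c['position']);M=np.array(c['rotation'])
    if M.shape!=(3,3): M=R.from_rotvec(M).as_matrix()
    d=np.linalg.inv(K)@[uv[0],uv[1],1]; d=M@(d*[1,-1,-1])
    return p+d*(z-p[2])/d[2]
def proj(c,P):
    K=np.array(c['mtx']);p=np.array(c['position']);M=np.array(c['rotation'])
    if M.shape!=(3,3): M=R.from_rotvec(M).as_matrix()
    q=(M.T@(np.atleast_2d(P)-p).T).T*[1,-1,-1]; q=(K@q.T).T; return q[:,:2]/q[:,2:]
E
python3 - <<'E'
from h import *
for n in ('top','side'):
    snap(n,n+'0.png'); c=eyes.calibration(n); print(c)
print(telemetry.observe(), robot.hold_point_z)
E
```

```text
{'mtx': array([[531.34310173,   0.        , 316.69420772],
       [  0.        , 531.34310173, 234.25941183],
       [  0.        ,   0.        ,   1.        ]]), 'position': array([ 0.45079672, -0.07763019,  1.54226782]), 'rotation': array([ 0.05519186, -0.05735001, -1.55782255])}
{'mtx': array([[610.49811327,   0.        , 309.05747062],
       [  0.        , 610.49811327, 252.0881265 ],
       [  0.        ,   0.        ,   1.        ]]), 'position': array([-0.23766306,  0.7092895 ,  1.05333291]), 'rotation': array([ 0.42287811, -0.97834881, -2.15895049])}
{'t': 0.1, 'qpos': array([-1.26749277e+00,  4.94105291e-01,  1.34605073e+00,  4.65540212e-05,
        1.30252787e+00, -9.54945631e-02]), 'joint_vel': array([ 0.00088959,  0.00014559, -0.00184639, -0.00113434,  0.00040444,
        0.00039863]), 'tau': array([-1.68790643e-04, -8.83594394e+01, -3.84561574e+01, -2.69141731e-05,
        5.25848125e-03,  1.99465882e-05]), 'position': array([ 0.24261793, -0.57563845,  0.23077594]), 'orientation': array([-3.07827991e+00, -6.22052790e-01,  1.07624876e-04]), 'wrist_force': array([ 0.17724362,  0.7921683 , -0.50108654]), 'wrist_torque': array([-0.02516033, -0.05247763, -0.00703954]), 'gripper_force': 0.0, 'finger_gap': 0.0856727247379862} -0.0187
```

View pics/top0.png

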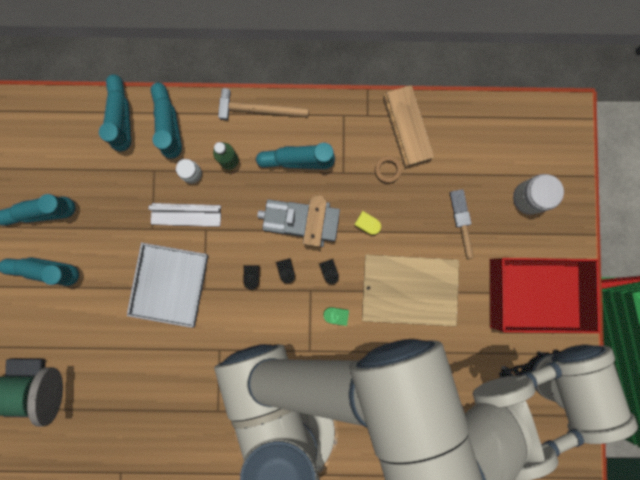

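View pics/side0.png

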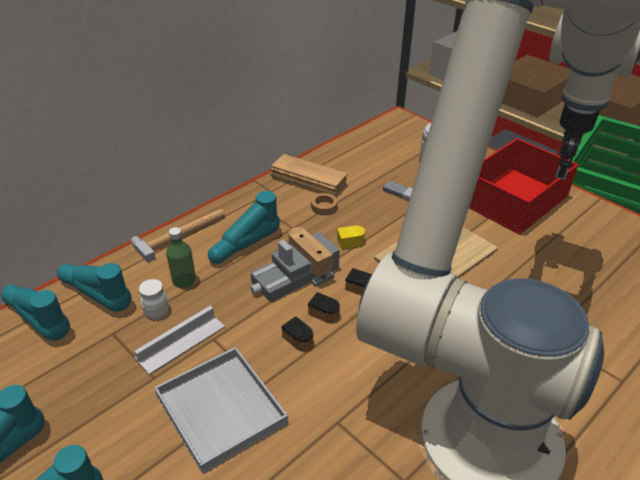

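The top view shows black heels at about (251,276), (286,271) and (329,271), with yellow (368,223) and green (336,316) look-alikes. The vise with the sole is at (300,220), the straightedge at (185,215), the tray at (168,285) and the board at (411,290). I'll enlarge this to confirm which are which and measure them.

Run:
```python
from h import *
im=cv2.imread('pics/top0.png')
cv2.imwrite('pics/c0.png',cv2.resize(im[180:340,120:380],(780,480),interpolation=cv2.INTER_CUBIC))
c=eyes.calibration('top')
for n,uv,z in [('ha',(251,273),.038),('hb',(286,270),.038),('hc',(329,271),.038),('sole',(315,221),.087),('se',(185,214),.01),('tray',(168,285),.03),('board',(411,290),.012),('vise',(300,220),.05)]:
    p=ray(c,uv,z); print(n,p.round(3),np.hypot(*p[:2]).round(3))
cw=eyes.calibration('wrist');print(cw)
```

```text
ha [0.447 0.105 0.038] 0.459
hb [0.457 0.006 0.038] 0.457
hc [ 0.455 -0.115  0.038] 0.47
sole [ 0.592 -0.074  0.087] 0.597
se [0.615 0.303 0.01 ] 0.686
tray [0.41 0.34 0.03] 0.533
board [ 0.404 -0.351  0.012] 0.535
vise [ 0.598 -0.031  0.05 ] 0.599
{'mtx': array([[359.89816717,   0.        , 317.71305779],
       [  0.        , 359.89816717, 234.21828712],
       [  0.        ,   0.        ,   1.        ]]), 'position': array([ 0.31380377, -0.54577282,  0.37180489]), 'rotation': array([-0.27373341,  0.18196199, -1.16156563])}
```

View pics/c0.png

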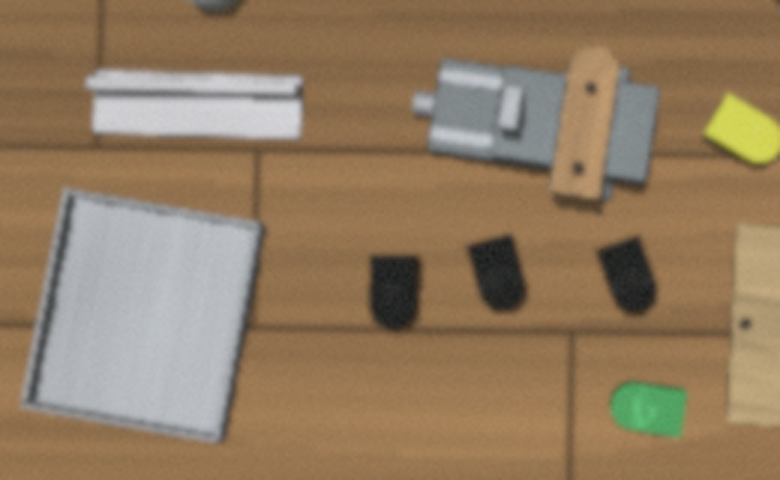

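Confirmed: the three black heels are at crop (395,292), (498,273) and (628,275). The yellow and green ones are look-alikes and stay put. Next: a helper that computes moves, then a wrist view above the vise.

```bash
cat >> h.py <<'E'
def goal(x,y,z,yaw,flip=0):
    """turn/shift (tool axes) to TCP x,y,z pointing down, closing line (tool y) at world angle yaw deg; nearest half turn"""
    s=telemetry.observe(); M=R.from_rotvec(s['orientation'])
    best=None
    for k in (0,180):
        a=np.radians(yaw+k); ty=np.array([np.cos(a),np.sin(a),0]); tz=np.array([0,0,-1.]); tx=np.cross(ty,tz)
        G=R.from_matrix(np.c_[tx,ty,tz]); t=(M.inv()*G).as_rotvec()
        j6=s['qpos'][5]+t[2]
        c=np.linalg.norm(t)*(-1 if flip else 1)
        if best is None or c<best[0]: best=(c,t,k)
    sh=M.inv().apply(np.array([x,y,z])-s['position'])*1000
    print('t',round(s['t'],1),'j6',s['qpos'][5].round(2),'turn',best[1].round(3),'shift',sh.round(1),'|turn|deg',np.degrees(np.linalg.norm(best[1])).round(1))
E
python3 - <<'E'
from h import *
s=telemetry.observe();print(R.from_rotvec(s['orientation']).as_matrix().round(3))
goal(.595,-.05,.28,83)
goal(.595,-.05,.28,83,1)
c=eyes.calibration('top')
q=lambda u,v,z:ray(c,(120+u/3,180+v/3),z)
for a in [(430,150,.065),(442,62,.065),(645,185,.065),(658,87,.065),(511,108,.115),(578,198,.087),(596,46,.087)]: print(a,q(*a).round(4))
E
```

```text
[[ 0.922  0.388 -0.   ]
 [ 0.388 -0.922  0.001]
 [ 0.    -0.001 -1.   ]]
t 0.1 j6 -0.1 turn [-0.001  0.     0.521] shift [ 528.8 -347.6  -48.8] |turn|deg 29.8
t 0.1 j6 -0.1 turn [-0.000e+00 -1.000e-03 -2.621e+00] shift [ 528.8 -347.6  -48.8] |turn|deg 150.2
(430, 150, 0.065) [0.5671 0.0699 0.065 ]
(442, 62, 0.065) [0.6496 0.0603 0.065 ]
(645, 185, 0.065) [ 0.537  -0.1302  0.065 ]
(658, 87, 0.065) [ 0.6286 -0.1415  0.065 ]
(511, 108, 0.115) [ 0.602  -0.0072  0.115 ]
(578, 198, 0.087) [ 0.523  -0.0683  0.087 ]
(596, 46, 0.087) [ 0.6632 -0.0831  0.087 ]
```

```bash
python3 -m pendant '[[[0,0,0.1],[42,-27,-4],85],[[0,0,0.2],[80,-52,-8],85],[[0,0,0.3],[118,-77,-12],85],[[0,0,0.4],[156,-102,-16],85],[[0,0,0.521],[194,-127,-20],85],[[0,0,0.521],[232,-152,-24],85],[[0,0,0.521],[266,-174,-28],85],[[0,0,0.521],[300,-197,-32],85],[[0,0,0.521],[334,-219,-36],85],[[0,0,0.521],[362,-238,-40],85]]' 60
python3 - <<'E'
from h import *
goal(.595,-.05,.28,83)
E
```

```text
t: 0.93
position: [0.4725, -0.2322, 0.2689]
orientation: [-3.135, 0.192, 0.001]
wrist_force: [1.8, -0.7, 0.2]
finger_gap: 0.0851
gripper_force: 0.0
t 0.9 j6 1.12 turn [-0.  0. -0.] shift [  99.3 -195.8  -11.1] |turn|deg 0.0
```

```bash
python3 -m pendant '[[[0,0,0],[19,-37,-11],85],[[0,0,0],[37,-74,-11],85],[[0,0,0],[55,-110,-11],85],[[0,0,0],[73,-146,-11],85],[[0,0,0],[91,-180,-11],85],[[0,0,0],[94,-186,-11],85],[[0,0,0],[94,-186,-11],85],[[0,0,0],[94,-186,-11],85],[[0,0,0],[94,-186,-11],85],[[0,0,0],[94,-186,-11],85]]'
python3 - <<'E'
from h import *
c=eyes.calibration('wrist'); np.save('c1.npy',c,allow_pickle=True)
snap('wrist','w1.png'); snap('top','top1.png'); print(telemetry.observe()['position'])
E
```

```text
t: 1.77
position: [0.5872, -0.0622, 0.28]
orientation: [3.135, -0.194, -0.0]
wrist_force: [-0.3, -0.5, 0.5]
finger_gap: 0.0852
gripper_force: 0.0
[ 0.58744472 -0.06207564  0.28005367]
```

View pics/w1.png

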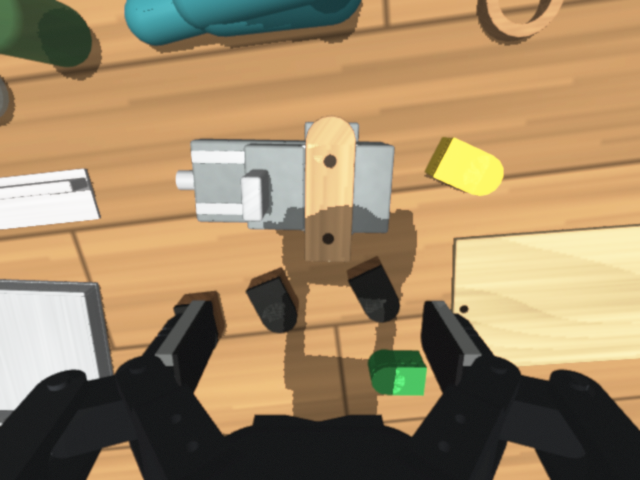

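The wrist view shows the sole at (330,190), flat end near row 262 and round end near row 117. The grip plate's top is at about (252,195), the heels at (272,300) and (374,290), with the third hidden behind the left finger.

Run:
```python
from h import *
c=np.load('c1.npy',allow_pickle=True).item()
im=cv2.imread('pics/w1.png')
cv2.imwrite('pics/w1c.png',cv2.resize(im[105:275,170:410],(768,544),interpolation=cv2.INTER_CUBIC))
for n,uv,z in [('flatL',(306,262),.087),('flatR',(350,262),.087),('apex',(331,117),.087),('sideL',(306,160),.087),('sideR',(355,160),.087),('hole',(330,161),.087),('hole2',(328,239),.087),('visR1',(393,145),.065),('visR2',(390,231),.065)]: print(n,ray(c,uv,z).round(4))
```

```text
flatL [ 0.5302 -0.0441  0.087 ]
flatR [ 0.5248 -0.0877  0.087 ]
apex [ 0.664  -0.0843  0.087 ]
sideL [ 0.6297 -0.0574  0.087 ]
sideR [ 0.6242 -0.1019  0.087 ]
hole [ 0.6261 -0.0791  0.087 ]
hole2 [ 0.5515 -0.0687  0.087 ]
visR1 [ 0.6312 -0.1414  0.065 ]
visR2 [ 0.5449 -0.1332  0.065 ]
```

View pics/w1c.png

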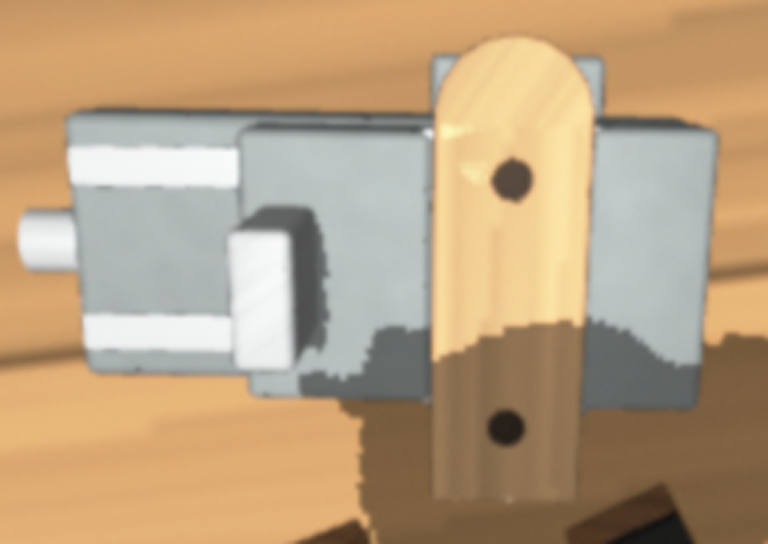

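Run:
```python
from h import *
c=np.load('c1.npy',allow_pickle=True).item()
for u,v in [(230,232),(290,230),(296,370),(232,370),(262,301)]: print(ray(c,(170+u/3.2,105+v/3.2),.115).round(4))
p=ray(c,(251.9,199.1),.115); a=np.radians(82.4); d=p[:2]-[.5958,-.0751]; print('along vise y',d@[np.cos(a),np.sin(a)],'along x',d@[np.sin(a),-np.cos(a)])
goal(p[0],p[1],.18,82.5); goal(p[0],p[1],.078,82.5)
```

```text
[ 0.6247 -0.0027  0.115 ]
[ 0.6233 -0.0186  0.115 ]
[ 0.5851 -0.0136  0.115 ]
[0.5872 0.0039 0.115 ]
[ 0.6053 -0.0078  0.115 ]
along vise y 0.06797443921265728 along x 0.00048147044133334125
t 1.9 j6 1.49 turn [ 0.    -0.     0.007] shift [ 11.  -56.1 100.1] |turn|deg 0.4
t 1.9 j6 1.49 turn [ 0.    -0.     0.007] shift [ 11.  -56.1 202.1] |turn|deg 0.4
```

```bash
python3 -m pendant '[[[0,0,0.007],[5,-28,30],50],[[0,0,0.007],[11,-56,60],50],[[0,0,0.007],[11,-56,100],50],[[0,0,0.007],[11,-56,100],50],[[0,0,0.007],[11,-56,130],50],[[0,0,0.007],[11,-56,160],50],[[0,0,0.007],[11,-56,190],50],[[0,0,0.007],[11,-56,192],50],[[0,0,0.007],[11,-56,192],50],[[0,0,0.007],[11,-56,192],50]]' 60
python3 -m pendant '[[[0,0,0],[0,0,0],10],[[0,0,0],[0,0,0],10],[[0,0,0],[0,0,0],10],[[0,0,0],[0,0,0],10],[[0,0,0],[0,0,0],10],[[0,0,0],[0,0,0],10],[[0,0,0],[0,0,0],10],[[0,0,0],[0,0,0],10],[[0,0,0],[0,0,0],10],[[0,0,0],[0,0,0],10]]' 60
```

```text
t: 2.7
position: [0.6067, -0.0076, 0.0902]
orientation: [3.135, -0.204, 0.003]
wrist_force: [0.6, 0.1, 0.7]
finger_gap: 0.0504
gripper_force: 0.0
t: 3.53
position: [0.6065, -0.0069, 0.0898]
orientation: [3.135, -0.203, 0.004]
wrist_force: [-4.0, 0.3, 14.7]
finger_gap: 0.0173
gripper_force: 59.0
```

```bash
python3 -m pendant '[[[0,0,0],[0,-4,0],10],[[0,0,0],[0,-10,0],10],[[0,0,0],[0,-18,0],10],[[0,0,0],[0,-26,0],10],[[0,0,0],[0,-34,0],10],[[0,0,0],[0,-42,0],10],[[0,0,0],[0,-49,0],10],[[0,0,0],[0,-54,0],10],[[0,0,0],[0,-56,0],10],[[0,0,0],[0,-56,0],10]]'
python3 -m pendant '[[[0,0,0],[0,-1,0],10],[[0,0,0],[0,-1,0],10],[[0,0,0],[0,-2,0],10],[[0,0,0],[0,-2,0],10],[[0,0,0],[0,-3,0],10],[[0,0,0],[0,-3,0],10],[[0,0,0],[0,-4,0],10],[[0,0,0],[0,-4,0],10],[[0,0,0],[0,-4,0],10],[[0,0,0],[0,-4,0],10]]'
```

```text
t: 4.37
position: [0.6144, 0.0489, 0.0898]
orientation: [-3.135, 0.203, -0.006]
wrist_force: [1.2, 0.7, 10.4]
finger_gap: 0.0174
gripper_force: 58.7
t: 5.2
position: [0.6147, 0.0512, 0.0898]
orientation: [3.133, -0.203, 0.005]
wrist_force: [0.2, -13.7, 12.2]
finger_gap: 0.0172
gripper_force: 59.1
```

```bash
python3 -m pendant '[[[0,0,0],[0,2,0],50],[[0,0,0],[0,4,0],50],[[0,0,0],[0,4,0],50],[[0,0,0],[0,4,0],50],[[0,0,0],[0,4,-20],50],[[0,0,0],[0,4,-50],50],[[0,0,0],[0,4,-90],50],[[0,0,0],[0,10,-130],50],[[0,0,0],[-3,30,-150],85],[[0,0,0],[-3,30,-150],85]]'
python3 - <<'E'
from h import *
c=eyes.calibration('wrist'); np.save('c2.npy',c,allow_pickle=True)
im=snap('wrist','w2.png')
print(proj(c,[[.5958,-.0751,.087],[.664,-.0843,.087],[.5262,-.0659,.087],[.5973,-.0527,.087],[.5939,-.0977,.087]]).round(0))
cv2.imwrite('pics/w2c.png',cv2.resize(im[60:300,150:470,::-1],(640,480)))
E
```

```text
t: 6.03
position: [0.6081, 0.0214, 0.2432]
orientation: [3.134, -0.203, 0.012]
wrist_force: [0.6, -0.2, 0.3]
finger_gap: 0.0723
gripper_force: 0.0
[[431. 215.]
 [439. 131.]
 [424. 290.]
 [405. 217.]
 [458. 214.]]
```

View pics/w2.png

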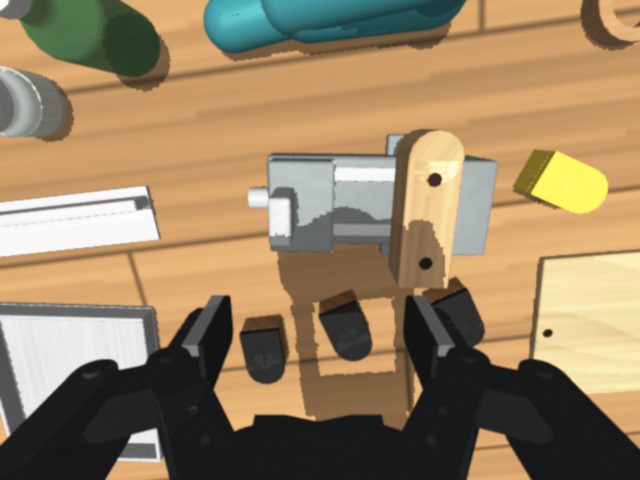

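The sole is unmoved, with its top at (431,215) as predicted, and the jaw is fully open. Grasping the sole.

Run:
```python
from h import *
goal(.5958,-.0751,.066,82.3)
```

```text
t 6.1 j6 1.64 turn [-0.    -0.004  0.004] shift [  0.4  98.2 174.5] |turn|deg 0.4
```

```bash
python3 -m pendant '[[[0,-0.004,0.004],[0,40,0],85],[[0,-0.004,0.004],[0,80,10],85],[[0,-0.004,0.004],[0,98,40],85],[[0,-0.004,0.004],[0,98,70],85],[[0,-0.004,0.004],[0,98,100],85],[[0,-0.004,0.004],[0,98,130],85],[[0,-0.004,0.004],[0,98,155],85],[[0,-0.004,0.004],[0,98,170],85],[[0,-0.004,0.004],[0,98,174],85],[[0,-0.004,0.004],[0,98,174],85]]'
python3 - <<'E'
from h import *
goal(.5958,-.0751,.066,82.3)
E
python3 -m pendant '[[[0,0,0],[0,0,0],40],[[0,0,0],[0,0,0],40],[[0,0,0],[0,0,0],40],[[0,0,0],[0,0,0],40],[[0,0,0],[0,0,0],40],[[0,0,0],[0,0,0],40],[[0,0,0],[0,0,0],40],[[0,0,0],[0,0,0],40],[[0,0,0],[0,0,0],40],[[0,0,0],[0,0,0],40]]' 70
```

```text
t: 6.92
position: [0.5928, -0.0732, 0.0622]
orientation: [-3.134, 0.209, 0.012]
wrist_force: [0.4, -0.5, 0.2]
finger_gap: 0.0852
gripper_force: 0.0
t 6.9 j6 1.48 turn [-0.     0.007  0.001] shift [ 3.2  1.5 -3.8] |turn|deg 0.4
t: 7.75
position: [0.5945, -0.0739, 0.0653]
orientation: [-3.135, 0.209, 0.003]
wrist_force: [-2.4, 0.2, 9.3]
finger_gap: 0.0445
gripper_force: 72.6
```

```bash
python3 -m pendant '[[[0,0,0],[0,0,-5],40],[[0,0,0],[0,0,-15],40],[[0,0,0],[0,0,-35],40],[[0,0,0],[0,0,-60],40],[[0,0,0],[0,0,-90],40],[[0,0,0],[0,0,-120],40],[[0,0,0],[0,0,-150],40],[[0,0,0],[0,0,-160],40],[[0,0,0],[0,0,-160],40],[[0,0,0],[0,0,-160],40]]'
python3 - <<'E'
from h import *
im=snap('wrist','w3.png'); print(telemetry.observe()['finger_gap'])
t=snap('top','top3.png'); c=eyes.calibration('top')
hsv=cv2.cvtColor(t,cv2.COLOR_RGB2HSV)
sub=t[240:340,340:480]
cv2.imwrite('pics/b3.png',np.hstack([cv2.resize(sub[:,:,::-1],(560,400),interpolation=cv2.INTER_CUBIC)]))
goal(.404,-.351,.25,0)
E
```

```text
t: 8.58
position: [0.5943, -0.0739, 0.2238]
orientation: [-3.134, 0.209, 0.006]
wrist_force: [-0.2, 0.3, -3.1]
finger_gap: 0.0447
gripper_force: 71.9
0.04483062688949382
t 8.7 j6 1.48 turn [0.005 0.006 1.438] shift [-151.3  300.   -26.8] |turn|deg 82.4
```

View pics/w3.png

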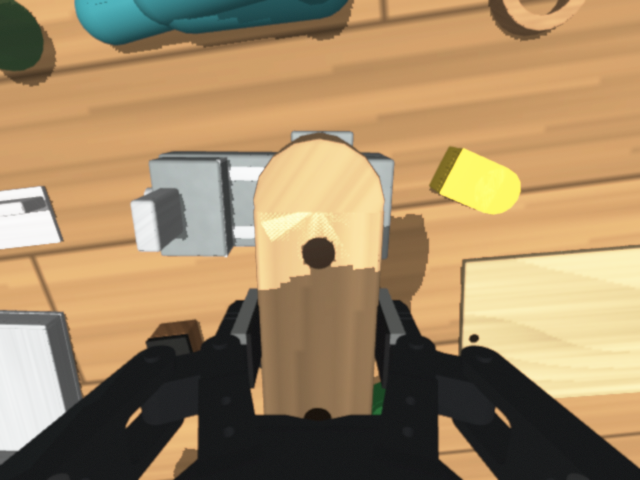

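The sole is held level, drilled side up. Now the board's corners in the top view.

View pics/b3.png

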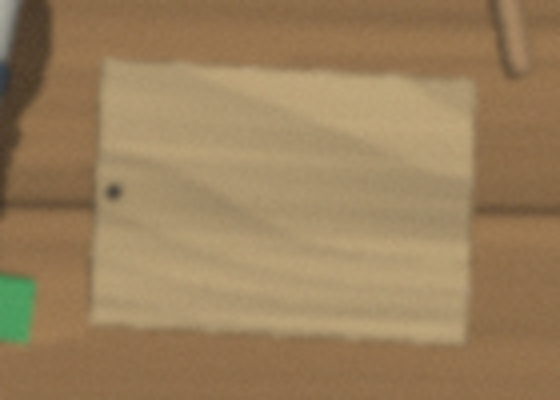

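Run:
```python
from h import *
c=eyes.calibration('top')
C=np.array([ray(c,(340+u/4,240+v/4),.012)[:2] for u,v in [(104,62),(475,80),(466,342),(93,323)]])
print(C.round(4)); o=C.mean(0)
ey=C[0]+C[3]-C[1]-C[2]; ex=C[0]+C[1]-C[2]-C[3]; print(o,np.linalg.norm(ex)/2,np.linalg.norm(ey)/2)
yaw=(np.degrees(np.arctan2(ex[1],ex[0]))+np.degrees(np.arctan2(-ey[0],ey[1])))/2; print('yaw',yaw)
a=np.radians(yaw); bx=np.array([np.cos(a),np.sin(a)]); by=np.array([-np.sin(a),np.cos(a)])
p=o-0.035*bx; print('sole centre',p)
# TCP is ~1.3mm toward sole -x; sole x -> -by
t=p+0.0013*by
goal(t[0],t[1],.22,yaw); goal(t[0],t[1],.043,yaw)
```

```text
[[ 0.5013 -0.2218]
 [ 0.4916 -0.4889]
 [ 0.3047 -0.4812]
 [ 0.315  -0.215 ]]
[ 0.40312243 -0.35170134] 0.18671590654262232 0.2668384340495695
yaw -2.1859934792189284
sole centre [ 0.3681479  -0.35036632]
t 8.7 j6 1.48 turn [0.005 0.006 1.476] shift [-186.8  302.8    3.5] |turn|deg 84.6
t 8.7 j6 1.48 turn [0.005 0.006 1.476] shift [-185.6  302.9  180.5] |turn|deg 84.6
```

```bash
python3 -m pendant '[[[0,0,0.1],[-10,15,0],40],[[0,0,0.22],[-25,40,0],40],[[0,0,0.34],[-43,70,0],40],[[0,0,0.46],[-62,100,0],40],[[0,0,0.58],[-80,130,0],40],[[0,0,0.7],[-98,160,0],40],[[0,0,0.82],[-116,190,0],40],[[0,0,0.94],[-135,220,0],40],[[0,0,1.04],[-150,245,0],40],[[0,0,1.1],[-160,260,0],40]]'
python3 - <<'E'
from h import *
goal(.3682,-.3491,.22,-2.2)
E
```

```text
t: 9.52
position: [0.399, -0.3119, 0.2231]
orientation: [2.555, -1.825, -0.01]
wrist_force: [0.1, 0.4, -1.8]
finger_gap: 0.0445
gripper_force: 71.9
t 9.5 j6 2.03 turn [0.006 0.003 0.369] shift [25.2 41.2  3.2] |turn|deg 21.1
```

```bash
python3 -m pendant '[[[0,0,0.12],[8,13,0],40],[[0,0,0.24],[16,26,0],40],[[0,0,0.369],[25,41,0],40],[[0,0,0.369],[25,41,10],40],[[0,0,0.369],[25,41,40],40],[[0,0,0.369],[25,41,70],40],[[0,0,0.369],[25,41,100],40],[[0,0,0.369],[25,41,130],40],[[0,0,0.369],[25,41,155],40],[[0,0,0.369],[25,41,155],40]]'
python3 - <<'E'
from h import *
goal(.3682,-.3491,.043,-2.2)
E
```

```text
t: 10.35
position: [0.3681, -0.3448, 0.0647]
orientation: [2.185, -2.255, -0.019]
wrist_force: [-0.6, 1.5, -2.9]
finger_gap: 0.0445
gripper_force: 72.6
t 10.3 j6 2.31 turn [0.01  0.007 0.007] shift [ 4.4 -0.5 21.7] |turn|deg 0.8
```

```bash
python3 -m pendant '[[[0.005,0.005,0.007],[4,0,6],40],[[0.01,0.007,0.007],[4,0,12],40],[[0.01,0.007,0.007],[4,0,17],40],[[0.01,0.007,0.007],[4,0,19],40],[[0.01,0.007,0.007],[4,0,20],40],[[0.01,0.007,0.007],[4,0,20],40],[[0.01,0.007,0.007],[4,0,20],40],[[0.01,0.007,0.007],[4,0,20],40],[[0.01,0.007,0.007],[4,0,20],40],[[0.01,0.007,0.007],[4,0,20],40]]'
python3 -m pendant '[[[0,0,0],[0,0,0.5],40],[[0,0,0],[0,0,0.5],40],[[0,0,0],[0,0,1],40],[[0,0,0],[0,0,1],40],[[0,0,0],[0,0,1.5],40],[[0,0,0],[0,0,1.5],40],[[0,0,0],[0,0,2],40],[[0,0,0],[0,0,2],40],[[0,0,0],[0,0,2],40],[[0,0,0],[0,0,2],40]]'
```

```text
t: 11.18
position: [0.3703, -0.3515, 0.0498]
orientation: [2.178, -2.263, 0.015]
wrist_force: [-0.2, 0.0, -1.6]
finger_gap: 0.0446
gripper_force: 72.8
t: 12.02
position: [0.3702, -0.3515, 0.0477]
orientation: [2.178, -2.263, 0.014]
wrist_force: [0.4, 0.4, -2.1]
finger_gap: 0.0446
gripper_force: 72.8
```

Run:
```python
from h import *
goal(.3702,-.3515,.043,-2.2)
```

```text
t 12.0 j6 2.3 turn [-0.006 -0.007 -0.   ] shift [0.  0.  4.7] |turn|deg 0.5
```

```bash
python3 -m pendant '[[[-0.006,-0.007,0],[0,0,1],40],[[-0.006,-0.007,0],[0,0,2],40],[[-0.006,-0.007,0],[0,0,3],40],[[-0.006,-0.007,0],[0,0,3.5],40],[[-0.006,-0.007,0],[0,0,4],40],[[-0.006,-0.007,0],[0,0,4.5],40],[[-0.006,-0.007,0],[0,0,5],40],[[-0.006,-0.007,0],[0,0,5],40],[[-0.006,-0.007,0],[0,0,5],40],[[-0.006,-0.007,0],[0,0,5],40]]'
```

```text
t: 12.85
position: [0.3702, -0.3515, 0.0427]
orientation: [-2.178, 2.263, 0.0]
wrist_force: [-0.2, -0.9, -2.0]
finger_gap: 0.0445
gripper_force: 72.8
```

```bash
python3 -m pendant '[[[0,0,0],[0,0,0.3],40],[[0,0,0],[0,0,0.5],40],[[0,0,0],[0,0,0.7],40],[[0,0,0],[0,0,1],40],[[0,0,0],[0,0,1],40],[[0,0,0],[0,0,1.2],40],[[0,0,0],[0,0,1.2],40],[[0,0,0],[0,0,1.3],40],[[0,0,0],[0,0,1.3],40],[[0,0,0],[0,0,1.3],40]]'
```

```text
t: 13.68
position: [0.3703, -0.3516, 0.0423]
orientation: [-2.178, 2.263, -0.001]
wrist_force: [-2.6, 3.7, 20.6]
finger_gap: 0.0445
gripper_force: 75.8
```

```bash
python3 -m pendant '[[[0,0,0],[0,0,-0.6],40],[[0,0,0],[0,0,-0.6],40],[[0,0,0],[0,0,-0.6],60],[[0,0,0],[0,0,-0.6],75],[[0,0,0],[0,0,-0.6],80],[[0,0,0],[0,0,-0.6],80],[[0,0,0],[0,0,-20],80],[[0,0,0],[0,0,-60],80],[[0,0,0],[0,0,-100],80],[[0,0,0],[0,0,-140],80]]'
python3 -m pendant '[[[0,0,0],[0,10,-40],80],[[0,0,0],[0,-20,-80],80],[[0,0,0],[0,-60,-80],80],[[0,0,0],[-20,-80,-80],80],[[0,0,0],[-60,-80,-80],80],[[0,0,0],[-60,-80,-80],80],[[0,0,0],[-60,-80,-80],80],[[0,0,0],[-60,-80,-80],80],[[0,0,0],[-60,-80,-80],80],[[0,0,0],[-60,-80,-80],80]]'
python3 - <<'E'
from h import *
c=eyes.calibration('wrist'); np.save('c4.npy',c,allow_pickle=True)
im=snap('wrist','w4.png'); s=telemetry.observe();print(s['position'],R.from_rotvec(s['orientation']).as_matrix().round(3),s['qpos'].round(2))
E
```

```text
t: 14.52
position: [0.3698, -0.3511, 0.1828]
orientation: [-2.178, 2.263, 0.002]
wrist_force: [-0.5, -1.0, -0.3]
finger_gap: 0.08
gripper_force: 0.0
t: 15.35
position: [0.4522, -0.2955, 0.2613]
orientation: [-2.177, 2.265, 0.0]
wrist_force: [0.2, -0.2, -0.2]
finger_gap: 0.0798
gripper_force: 0.0
[ 0.45220068 -0.29543319  0.26130011] [[-0.039 -0.999 -0.   ]
 [-0.999  0.039  0.   ]
 [-0.     0.    -1.   ]] [-0.69  0.34  1.51  0.    1.28  2.49]
```

View pics/w4.png

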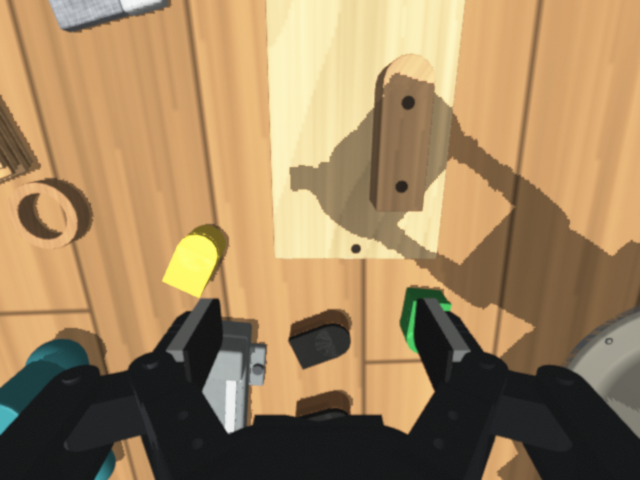

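```bash
python3 -m pendant '[[[0,0,-0.12],[-25,-6,0],80],[[0,0,-0.24],[-50,-12,0],80],[[0,0,-0.36],[-80,-18,0],80],[[0,0,-0.48],[-110,-24,0],80],[[0,0,-0.6],[-140,-30,0],80],[[0,0,-0.72],[-170,-36,0],80],[[0,0,-0.84],[-200,-42,0],80],[[0,0,-0.96],[-230,-48,0],80],[[0,0,-1.08],[-260,-54,0],80],[[0,0,-1.2],[-290,-60,0],80]]'
python3 - <<'E'
from h import *
goal(.585,.26,.26,-1);goal(.585,.26,.26,-1,1)
E
```

```text
t: 16.23
position: [0.5238, -0.0063, 0.2615]
orientation: [-3.077, 0.631, -0.0]
wrist_force: [0.0, -1.0, 0.2]
finger_gap: 0.0798
gripper_force: 0.0
t 16.2 j6 1.85 turn [-0.     0.     1.184] shift [ -48.5 -268.9    1.6] |turn|deg 67.8
t 16.2 j6 1.85 turn [-0.    -0.    -1.958] shift [ -48.5 -268.9    1.6] |turn|deg 112.2
```

```bash
python3 -m pendant '[[[0,0,-0.12],[-5,-30,0],80],[[0,0,-0.24],[-10,-60,0],80],[[0,0,-0.36],[-15,-90,0],80],[[0,0,-0.48],[-20,-120,0],80],[[0,0,-0.6],[-28,-150,0],80],[[0,0,-0.72],[-32,-180,0],80],[[0,0,-0.84],[-38,-210,0],80],[[0,0,-0.96],[-42,-240,0],80],[[0,0,-1.08],[-48,-260,0],80],[[0,0,-1.2],[-48,-265,0],80]]'
python3 -m pendant '[[[0,0,-0.12],[0,0,0],80],[[0,0,-0.24],[0,0,0],80],[[0,0,-0.36],[0,0,0],80],[[0,0,-0.48],[0,0,0],80],[[0,0,-0.6],[0,0,0],80],[[0,0,-0.75],[0,0,0],80],[[0,0,-0.75],[0,0,0],80],[[0,0,-0.75],[0,0,0],80],[[0,0,-0.75],[0,0,0],80],[[0,0,-0.75],[0,0,0],80]]'
python3 - <<'E'
from h import *
c=eyes.calibration('wrist'); np.save('c5.npy',c,allow_pickle=True)
im=snap('wrist','w5.png'); s=telemetry.observe();print(s['position'],R.from_rotvec(s['orientation']).as_matrix().round(3),s['qpos'].round(2))
E
```

```text
t: 17.07
position: [0.5854, 0.2578, 0.2612]
orientation: [-2.894, -1.22, -0.001]
wrist_force: [-0.6, 0.3, -0.6]
finger_gap: 0.0797
gripper_force: 0.0
t: 17.9
position: [0.5851, 0.2547, 0.2615]
orientation: [-2.257, -2.185, -0.0]
wrist_force: [0.6, -0.3, -0.1]
finger_gap: 0.0798
gripper_force: 0.0
[0.58509223 0.25479646 0.26156679] [[ 0.032  1.     0.   ]
 [ 1.    -0.032  0.   ]
 [ 0.     0.    -1.   ]] [0.32 0.49 1.27 0.   1.38 0.35]
```

View pics/w5.png

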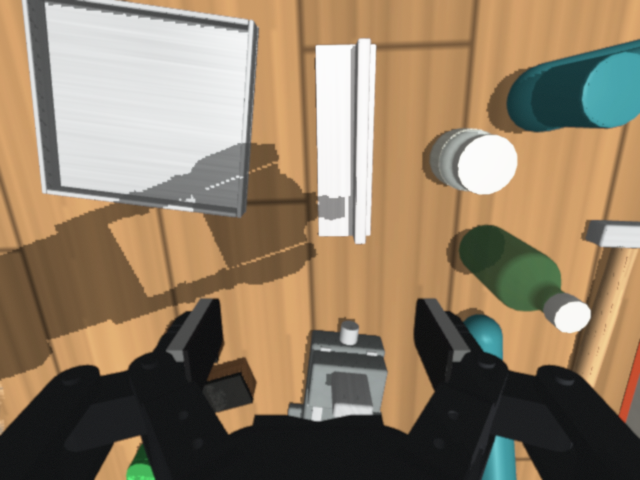

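The straightedge is at (345,140), ridge on the right (+x) and plain edge on the left at about column 317. The tray is at top left, with corners near (255,22), (242,215) and (43,190). I'll locate the edges from intensity profiles.

Run:
```python
from h import *
im=cv2.imread('pics/w5.png'); g=cv2.cvtColor(im,cv2.COLOR_BGR2GRAY)
for r in (60,100,140,180,225): print(r,list(g[r,310:382]))
for col in (335,365): print(col,list(g[28:60,col]),list(g[225:250,col]))
```

```text
60 [np.uint8(145), np.uint8(145), np.uint8(144), np.uint8(137), np.uint8(111), np.uint8(142), np.uint8(228), np.uint8(250), np.uint8(252), np.uint8(252), np.uint8(252), np.uint8(252), np.uint8(252), np.uint8(252), np.uint8(252), np.uint8(252), np.uint8(252), np.uint8(252), np.uint8(252), np.uint8(252), np.uint8(252), np.uint8(252), np.uint8(252), np.uint8(252), np.uint8(252), np.uint8(252), np.uint8(252), np.uint8(252), np.uint8(252), np.uint8(252), np.uint8(252), np.uint8(252), np.uint8(252), np.uint8(252), np.uint8(252), np.uint8(252), np.uint8(251), np.uint8(251), np.uint8(252), np.uint8(249), np.uint8(220), np.uint8(171), np.uint8(160), np.uint8(154), np.uint8(137), np.uint8(108), np.uint8(93), np.uint8(129), np.uint8(204), np.uint8(241), np.uint8(248), np.uint8(250), np.uint8(250), np.uint8(251), np.uint8(251), np.uint8(251), np.uint8(250), np.uint8(248), np.uint8(244), np.uint8(235), np.uint8(237), np.uint8(248), np.uint8(252), np.uint8(252), np.uint8(248), np.uint8(209), np.uint8(156), np.uint8(146), np.uint8(145), np.uint8(144), np.uint8(143), np.uint8(143)]
100 [np.uint8(146
[... 5341 characters left out ...]
nt8(189), np.uint8(236), np.uint8(249), np.uint8(251), np.uint8(251), np.uint8(251), np.uint8(251), np.uint8(251), np.uint8(251), np.uint8(251), np.uint8(251), np.uint8(251), np.uint8(251), np.uint8(251), np.uint8(251), np.uint8(251), np.uint8(251), np.uint8(251), np.uint8(251), np.uint8(251), np.uint8(251), np.uint8(251)] [np.uint8(234), np.uint8(233), np.uint8(232), np.uint8(231), np.uint8(229), np.uint8(228), np.uint8(226), np.uint8(224), np.uint8(223), np.uint8(221), np.uint8(213), np.uint8(198), np.uint8(191), np.uint8(189), np.uint8(186), np.uint8(180), np.uint8(179), np.uint8(178), np.uint8(168), np.uint8(154), np.uint8(150), np.uint8(150), np.uint8(150), np.uint8(150), np.uint8(150)]
```

Run:
```python
from h import *
c=np.load('c5.npy',allow_pickle=True).item()
rows=(60,100,140,180,225)
for n,cs,z in [('plain',(315.7,316.4,317,317.6,318.7),.006),('rl',(357.8,356.9,356.3,356.2,355),.036),('rr',(369.3,368.3,367,366.2,365),.036)]:
    P=np.array([ray(c,(u,v),z)[:2] for u,v in zip(cs,rows)]); k=np.polyfit(P[:,1],P[:,0],1); print(n,P.round(4).tolist(),'yaw',np.degrees(np.arctan(-k[0])).round(2),'x at y=.305',np.polyval(k,.305).round(4))
print([ray(c,p,z).round(4) for p,z in [((335,45),.006),((335,236),.006),((365,38.3),.036),((361,242.5),.036)]])
print('tray',[ray(c,p,.03).round(4) for p in [(255,22),(242,215),(43,190),(24,-2)]])
```

```text
plain [[0.5867, 0.3884], [0.5861, 0.3508], [0.5855, 0.3107], [0.5847, 0.2679], [0.5844, 0.2161]] yaw -0.79 x at y=.305 0.5854
rl [[0.6256, 0.3829], [0.6248, 0.3482], [0.6243, 0.3112], [0.6243, 0.2716], [0.623, 0.2237]] yaw -0.83 x at y=.305 0.6244
rr [[0.6362, 0.3826], [0.6357, 0.3478], [0.6349, 0.3108], [0.6345, 0.2713], [0.6336, 0.2234]] yaw -0.94 x at y=.305 0.635
[array([0.6062, 0.4012, 0.006 ]), array([0.6029, 0.2023, 0.006 ]), array([0.6321, 0.4007, 0.036 ]), array([0.6295, 0.2039, 0.036 ])]
tray [array([0.5322, 0.4183, 0.03  ]), array([0.5029, 0.2369, 0.03  ]), array([0.2976, 0.2705, 0.03  ]), array([0.3267, 0.4437, 0.03  ])]
```

Run:
```python
from h import *
goal(.630,.302,.010,-.85)
```

```text
t 17.9 j6 0.35 turn [ 0.    -0.    -0.017] shift [ 48.5  43.4 251.6] |turn|deg 1.0
```

```bash
python3 -m pendant '[[[0,0,-0.017],[20,20,10],60],[[0,0,-0.017],[48,43,30],60],[[0,0,-0.017],[48,43,65],60],[[0,0,-0.017],[48,43,100],60],[[0,0,-0.017],[48,43,135],60],[[0,0,-0.017],[48,43,170],60],[[0,0,-0.017],[48,43,200],60],[[0,0,-0.017],[48,43,225],60],[[0,0,-0.017],[48,43,235],60],[[0,0,-0.017],[48,43,235],60]]'
python3 - <<'E'
from h import *
goal(.630,.302,.010,-.85)
E
```

```text
t: 18.78
position: [0.6281, 0.3012, 0.0242]
orientation: [-2.235, -2.205, 0.005]
wrist_force: [-0.3, 0.2, 0.2]
finger_gap: 0.06
gripper_force: 0.0
t 18.8 j6 0.37 turn [-0.004  0.001  0.001] shift [ 0.8  2.  14.2] |turn|deg 0.2
```

```bash
python3 -m pendant '[[[0,0,0],[0,1.5,5],60],[[0,0,0],[0,1.5,10],60],[[0,0,0],[0,1.5,12],60],[[0,0,0],[0,1.5,12],60],[[0,0,0],[0,1.5,12],6],[[0,0,0],[0,1.5,12],6],[[0,0,0],[0,1.5,12],6],[[0,0,0],[0,1.5,12],6],[[0,0,0],[0,1.5,12],6],[[0,0,0],[0,1.5,12],6]]' 60
python3 -m pendant '[[[0,0,0],[0,0,0],6],[[0,0,0],[0,0,0],6],[[0,0,0],[0,0,0],6],[[0,0,0],[0,0,0],6],[[0,0,0],[0,0,0],6],[[0,0,0],[0,0,0],6],[[0,0,0],[0,0,0],6],[[0,0,0],[0,0,0],6],[[0,0,0],[0,0,0],6],[[0,0,0],[0,0,0],6]]' 60
```

```text
t: 19.62
position: [0.6311, 0.3019, 0.0151]
orientation: [-2.236, -2.207, -0.001]
wrist_force: [-1.7, -1.1, 6.3]
finger_gap: 0.0104
gripper_force: 59.9
t: 20.45
position: [0.6311, 0.3019, 0.0151]
orientation: [-2.236, -2.207, -0.001]
wrist_force: [-0.7, -0.4, 5.6]
finger_gap: 0.0109
gripper_force: 59.9
```

```bash
python3 -m pendant '[[[0,0,0],[0,0,0],40],[[0,0,0],[0,0,0],40],[[0,0,0],[0,0,2],40],[[0,0,0],[0,0,4],40],[[0,0,0],[0,0,4],40],[[0,0,0],[0,0,4],40],[[0,0,0],[0,0,4],6],[[0,0,0],[0,0,4],6],[[0,0,0],[0,0,4],6],[[0,0,0],[0,0,4],6]]' 60
python3 -m pendant '[[[0,0,0],[0,0,0],6],[[0,0,0],[0,0,0],6],[[0,0,0],[0,0,0],6],[[0,0,0],[0,0,0],6],[[0,0,0],[0,0,0],6],[[0,0,0],[0,0,-3],6],[[0,0,0],[0,0,-10],6],[[0,0,0],[0,0,-40],6],[[0,0,0],[0,0,-80],6],[[0,0,0],[0,0,-120],6]]' 80
```

```text
t: 21.28
position: [0.631, 0.3018, 0.0108]
orientation: [-2.236, -2.207, -0.001]
wrist_force: [0.1, -0.7, 0.9]
finger_gap: 0.0109
gripper_force: 59.2
t: 22.12
position: [0.6298, 0.3014, 0.1314]
orientation: [-2.235, -2.206, 0.003]
wrist_force: [1.3, 0.3, -1.6]
finger_gap: 0.0104
gripper_force: 78.4
```

```bash
python3 -m pendant '[[[0,0,0],[-5,0,-30],6],[[0,0,0],[-20,-5,-60],6],[[0,0,0],[-45,-13,-85],6],[[0,0,0],[-78,-22,-90],6],[[0,0,0],[-112,-32,-90],6],[[0,0,0],[-146,-42,-90],6],[[0,0,0],[-180,-52,-90],6],[[0,0,0],[-215,-62,-90],6],[[0,0,0],[-250,-72,-90],6],[[0,0,0],[-285,-82,-90],6]]'
python3 -m pendant '[[[0,0,0.01],[-35,-10,0],6],[[0,0,0.02],[-70,-20,0],6],[[0,0,0.024],[-105,-30,0],6],[[0,0,0.024],[-140,-40,0],6],[[0,0,0.024],[-175,-50,0],6],[[0,0,0.024],[-210,-60,0],6],[[0,0,0.024],[-245,-70,0],6],[[0,0,0.024],[-280,-80,0],6],[[0,0,0.024],[-310,-85,0],6],[[0,0,0.024],[-330,-90,0],6]]'
python3 - <<'E'
from h import *
goal(.4392,-.352,.06,-2.23)
E
```

```text
t: 22.95
position: [0.544, 0.0164, 0.2208]
orientation: [-2.235, -2.207, -0.0]
wrist_force: [0.6, -0.7, -1.7]
finger_gap: 0.0101
gripper_force: 78.8
t: 23.78
position: [0.4499, -0.3137, 0.2207]
orientation: [2.264, 2.178, 0.0]
wrist_force: [0.1, 0.4, -3.2]
finger_gap: 0.01
gripper_force: 78.7
t 23.8 j6 -0.68 turn [0. 0. 0.] shift [-38.6  -9.3 160.7] |turn|deg 0.0
```

```bash
python3 -m pendant '[[[0,0,0],[-20,-3,10],6],[[0,0,0],[-38,-5,20],6],[[0,0,0],[-38,-5,50],6],[[0,0,0],[-38,-5,80],6],[[0,0,0],[-38,-5,110],6],[[0,0,0],[-38,-5,135],6],[[0,0,0],[-38,-5,155],6],[[0,0,0],[-38,-5,165],6],[[0,0,0],[-38,-5,165],6],[[0,0,0],[-38,-5,165],6]]'
python3 - <<'E'
from h import *
goal(.4435,-.352,.0228,-2.23)
c=eyes.calibration('wrist'); np.save('c6.npy',c,allow_pickle=True)
im=snap('wrist','w6.png')
E
```

```text
t: 24.62
position: [0.4446, -0.3488, 0.0559]
orientation: [-2.262, -2.18, -0.001]
wrist_force: [0.6, 0.1, -2.6]
finger_gap: 0.0107
gripper_force: 78.5
t 24.6 j6 -0.73 turn [-0.    -0.001  0.002] shift [-3.3 -1.  33. ] |turn|deg 0.1
```

View pics/w6.png

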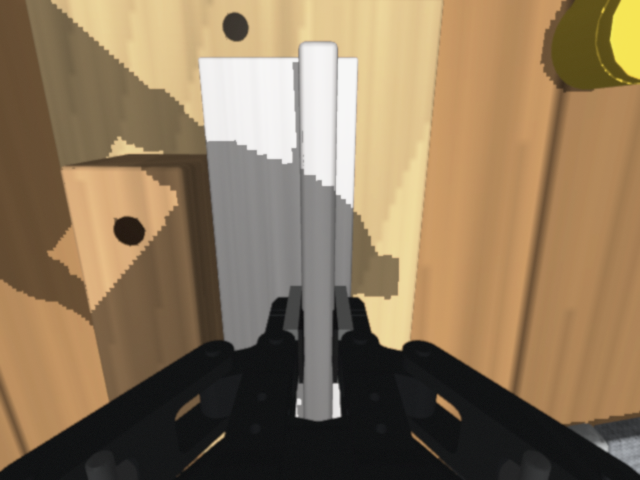

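The straightedge is held level, its plain edge (column ~205–222) facing the sole's long side on the left. Lowering now.

```bash
python3 -m pendant '[[[0,0,0],[-3,-1,8],6],[[0,0,0],[-3,-1,16],6],[[0,0,0],[-3,-1,24],6],[[0,0,0],[-3,-1,28],6],[[0,0,0],[-3,-1,30],6],[[0,0,0],[-3,-1,30],6],[[0,0,0],[-3,-1,30],6],[[0,0,0],[-3,-1,30],6],[[0,0,0],[-3,-1,30],6],[[0,0,0],[-3,-1,30],6]]'
python3 -m pendant '[[[0,0,0],[0,0,0.3],6],[[0,0,0],[0,0,0.6],6],[[0,0,0],[0,0,0.9],6],[[0,0,0],[0,0,1.2],6],[[0,0,0],[0,0,1.5],6],[[0,0,0],[0,0,1.8],6],[[0,0,0],[0,0,2],6],[[0,0,0],[0,0,2],6],[[0,0,0],[0,0,2],6],[[0,0,0],[0,0,2],6]]'
```

```text
t: 25.5
position: [0.4435, -0.3518, 0.0256]
orientation: [2.262, 2.18, 0.001]
wrist_force: [0.1, 0.3, -2.7]
finger_gap: 0.0109
gripper_force: 78.6
t: 26.33
position: [0.4434, -0.3517, 0.0234]
orientation: [-2.262, -2.18, -0.001]
wrist_force: [-1.1, -0.4, -3.5]
finger_gap: 0.0106
gripper_force: 78.6
```

```bash
python3 -m pendant '[[[0,0,0],[0,0,0.3],6],[[0,0,0],[0,0,0.5],6],[[0,0,0],[0,-1,0.6],6],[[0,0,0],[0,-2,0.6],6],[[0,0,0],[0,-3,0.6],6],[[0,0,0],[0,-4,0.6],6],[[0,0,0],[0,-5,0.6],6],[[0,0,0],[0,-5.5,0.6],6],[[0,0,0],[0,-5.5,0.6],6],[[0,0,0],[0,-5.5,0.6],6]]'
python3 -m pendant '[[[0,0,0],[0,-0.3,0],6],[[0,0,0],[0,-0.6,0],6],[[0,0,0],[0,-0.9,0],6],[[0,0,0],[0,-1.2,0],6],[[0,0,0],[0,-1.5,0],6],[[0,0,0],[0,-1.8,0],6],[[0,0,0],[0,-2,0],6],[[0,0,0],[0,-2,0],6],[[0,0,0],[0,-2,0],6],[[0,0,0],[0,-2,0],6]]'
```

```text
t: 27.17
position: [0.4379, -0.3516, 0.0229]
orientation: [-2.262, -2.18, -0.0]
wrist_force: [0.8, -0.4, 3.8]
finger_gap: 0.0106
gripper_force: 79.4
t: 28.0
position: [0.436, -0.3516, 0.0229]
orientation: [2.262, 2.18, 0.001]
wrist_force: [4.9, -1.0, 6.1]
finger_gap: 0.0104
gripper_force: 79.7
```

```bash
python3 -m pendant '[[[0,0,0],[0,0,0],12],[[0,0,0],[0,0,0],24],[[0,0,0],[0,0,0],28],[[0,0,0],[0,0,0],28],[[0,0,0],[0,0,-5],28],[[0,0,0],[0,0,-20],28],[[0,0,0],[0,0,-50],28],[[0,0,0],[0,0,-85],50],[[0,0,0],[0,0,-120],70],[[0,0,0],[0,0,-160],70]]'
python3 -m pendant '[[[0,0,0],[-10,-10,-30],70],[[0,0,0],[-30,-20,-60],70],[[0,0,0],[-50,-30,-60],70],[[0,0,0],[-50,-30,-60],70],[[0,0,0],[-50,-30,-60],70],[[0,0,0],[-50,-30,-60],70],[[0,0,0],[-50,-30,-60],70],[[0,0,0],[-50,-30,-60],70],[[0,0,0],[-50,-30,-60],70],[[0,0,0],[-50,-30,-60],70]]'
python3 - <<'E'
from h import *
c=eyes.calibration('wrist'); np.save('c7.npy',c,allow_pickle=True)
im=snap('wrist','w7.png')
s=telemetry.observe(); print(s['position'],s['qpos'][[0,5]])
E
```

```text
t: 28.83
position: [0.4351, -0.3508, 0.184]
orientation: [-2.261, -2.178, -0.0]
wrist_force: [0.7, -0.6, -0.1]
finger_gap: 0.0636
gripper_force: 0.0
t: 29.67
position: [0.4042, -0.3999, 0.2425]
orientation: [-2.261, -2.18, -0.001]
wrist_force: [0.2, 0.3, 1.0]
finger_gap: 0.0698
gripper_force: 0.0
[ 0.40420704 -0.40002244  0.24256049] [-0.88539443 -0.84895014]
```

View pics/w7.png

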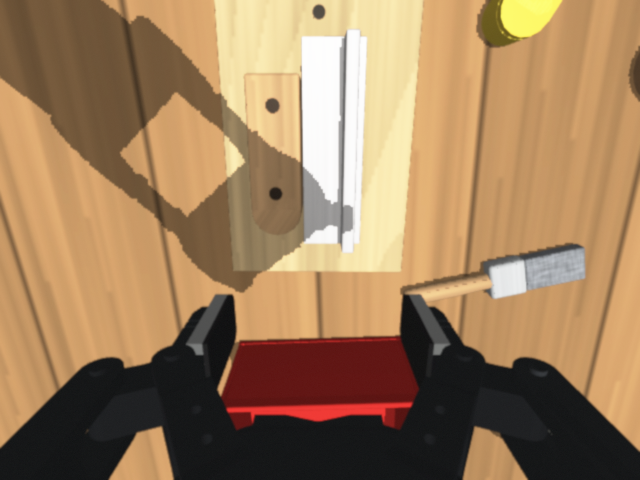

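Straightedge and sole lie flush and fully on the board, with the boundary at columns ~300–302 parallel along its whole length. Next, the heels.

```bash
python3 -m pendant '[[[0,0,0.12],[40,0,-10],70],[[0,0,0.24],[80,0,-20],70],[[0,0,0.36],[120,0,-30],70],[[0,0,0.48],[160,0,-35],70],[[0,0,0.6],[200,0,-35],70],[[0,0,0.72],[240,0,-35],70],[[0,0,0.84],[280,0,-35],70],[[0,0,0.96],[320,0,-35],70],[[0,0,1.08],[360,0,-35],70],[[0,0,1.2],[390,10,-35],70]]'
python3 -m pendant '[[[0,0,0.12],[0,0,0],70],[[0,0,0.24],[0,0,0],70],[[0,0,0.336],[0,0,0],70],[[0,0,0.336],[0,0,0],70],[[0,0,0.336],[0,0,0],70],[[0,0,0.336],[0,0,0],70],[[0,0,0.336],[0,0,0],70],[[0,0,0.336],[0,0,0],70],[[0,0,0.336],[0,0,0],70],[[0,0,0.336],[0,0,0],70]]'
python3 - <<'E'
from h import *
c=eyes.calibration('wrist'); np.save('c8.npy',c,allow_pickle=True)
im=snap('wrist','w8.png')
s=telemetry.observe(); print(s['position'],s['qpos'][[0,5]])
im=im[:,:,::-1]
m=(im.max(2)<75).astype(np.uint8); m[330:]=0
m=cv2.morphologyEx(m,cv2.MORPH_OPEN,np.ones((3,3)))
n,l,st,ce=cv2.connectedComponentsWithStats(m)
for i in range(1,n):
    if st[i,4]>200:
        pts=np.argwhere(l==i)[:,::-1].astype(float); P=np.array([ray(c,p,.038)[:2] for p in pts])
        r=cv2.minAreaRect((P*1000).astype(np.float32)); print(st[i],ce[i].round(0),np.round(r[0],1),np.round(r[1],1),round(r[2],1))
E
```

```text
t: 30.55
position: [0.4226, -0.0354, 0.278]
orientation: [-3.066, -0.682, -0.0]
wrist_force: [0.9, -1.5, -0.5]
finger_gap: 0.0699
gripper_force: 0.0
t: 31.38
position: [0.4236, -0.0374, 0.2779]
orientation: [-3.137, -0.168, -0.0]
wrist_force: [-0.1, -0.3, 0.2]
finger_gap: 0.0699
gripper_force: 0.0
[ 0.42356156 -0.03735468  0.27788466] [-0.22893446  1.23460247]
[224  25  53  18 225] [250.  33.] [570.  42.] [50.2  3.8] 82.1
[225  32 115  35 489] [276.  48.] [559.8  10.5] [111.8   4.6] 82.4
[384  75  39  13 262] [403.  81.] [ 544.6 -108.6] [38.   7.3] 82.2
[ 253  125   50   68 2515] [279. 157.] [455.    4.9] [66.7 43.6] 16.6
[ 368  137   49   68 2567] [394. 170.] [ 454.6 -115.4] [69.1 44.9] 20.5
[ 191  150   47   65 2709] [213. 180.] [423.8  73.3] [69.2 48.2] 0.1
[361 251  46  21 412] [381. 258.] [ 357.8 -119. ] [22.1 52.3] 16.3
[210 295  26  35 598] [225. 316.] [269.3  61.4] [45.8 30.9] 6.2
[401 295  26  35 599] [411. 316.] [ 294.1 -168.2] [45.9 31.5] 6.3
[185 307  22  23 247] [195. 319.] [257.8  92.2] [12.4 39.8] 64.5
[430 308  22  22 228] [441. 319.] [ 289.1 -201.1] [39.2 11.7] 37.9
```

View pics/w8.png

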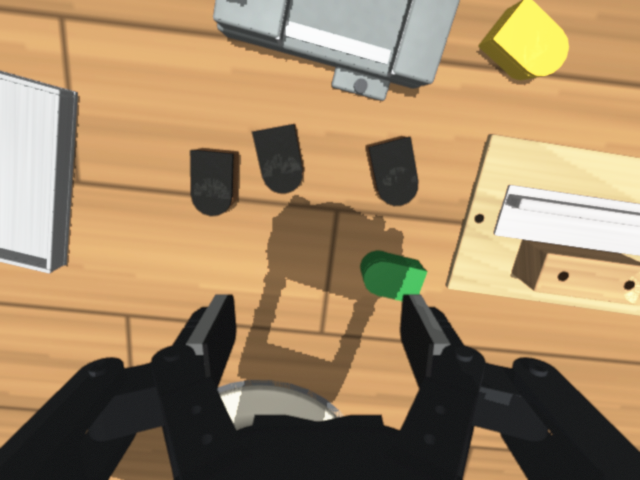

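All three heels are in view at (213,180), (279,157) and (394,170). heel_a at (213,180) has been knocked aside since the start, from (.447,.105) to about (.424,.073). Refining its pose from its straight edges.

Run:
```python
from h import *
c=np.load('c8.npy',allow_pickle=True).item(); g=cv2.cvtColor(cv2.imread('pics/w8.png'),cv2.COLOR_BGR2GRAY).astype(int)
L=[];Rr=[]
for r in range(156,192,5):
    row=g[r]; l=180+np.argmin(np.diff(row[180:205])); L.append(ray(c,(l+.5,r),.038)[:2])
    print(r,l,row[222:244:2].tolist())
L=np.array(L);k=np.polyfit(L[:,0],L[:,1],1);print('yaw',np.degrees(np.arctan(k[0])),L.mean(0))
print('front y', ray(c,(212,149.5),.038),'back',ray(c,(212,215),.038))
```

```text
156 189 [44, 45, 47, 46, 45, 32, 42, 51, 64, 116, 176]
161 189 [46, 46, 46, 45, 45, 31, 43, 52, 63, 114, 175]
166 189 [46, 45, 46, 46, 44, 30, 44, 51, 69, 153, 175]
171 189 [46, 45, 46, 46, 44, 31, 46, 53, 69, 153, 175]
176 189 [45, 47, 45, 45, 44, 28, 46, 54, 73, 149, 169]
181 189 [46, 45, 46, 46, 44, 30, 47, 54, 79, 153, 175]
186 189 [57, 56, 50, 45, 43, 28, 48, 54, 83, 161, 181]
191 189 [61, 61, 57, 51, 45, 33, 48, 55, 102, 171, 175]
yaw -0.032283527921991705 [0.43124055 0.09898435]
front y [0.45871413 0.07585211 0.038     ] back [0.38855576 0.07456593 0.038     ]
```

Run:
```python
from h import *
goal(.4237,.0765,.11,-90)
```

```text
t 31.4 j6 1.23 turn [-0.    -0.     0.107] shift [  12.3 -113.1  167.9] |turn|deg 6.1
```

```bash
python3 -m pendant '[[[0,0,0.05],[4,-40,20],58],[[0,0,0.107],[8,-80,40],58],[[0,0,0.107],[12,-113,70],58],[[0,0,0.107],[12,-113,105],58],[[0,0,0.107],[12,-113,140],58],[[0,0,0.107],[12,-113,175],58],[[0,0,0.107],[12,-113,205],58],[[0,0,0.107],[12,-113,205],58],[[0,0,0.107],[12,-113,205],58],[[0,0,0.107],[12,-113,205],58]]'
python3 - <<'E'
from h import *
goal(.4237,.0765,.009,-90)
E
```

```text
t: 32.27
position: [0.4242, 0.0764, 0.0742]
orientation: [-3.141, 0.0, -0.002]
wrist_force: [0.6, -0.3, 0.9]
finger_gap: 0.0583
gripper_force: 0.0
t 32.3 j6 1.61 turn [-0.    -0.001 -0.   ] shift [-0.5 -0.1 65.2] |turn|deg 0.1
```

```bash
python3 -m pendant '[[[0,0,0],[0,0,25],58],[[0,0,0],[0,0,45],58],[[0,0,0],[0,0,60],58],[[0,0,0],[0,0,65],58],[[0,0,0],[0,0,65],38],[[0,0,0],[0,0,65],38],[[0,0,0],[0,0,65],38],[[0,0,0],[0,0,65],38],[[0,0,0],[0,0,65],38],[[0,0,0],[0,0,65],38]]' 50
python3 -m pendant '[[[0,0,0],[0,0,0],38],[[0,0,0],[0,0,-5],38],[[0,0,0],[0,0,-30],38],[[0,0,0],[0,0,-60],38],[[0,0,0],[0,0,-90],38],[[0,0,0],[0,0,-120],38],[[0,0,0],[0,-20,-130],38],[[0,0,0],[0,-50,-130],38],[[0,0,0],[5,-80,-130],38],[[0,0,0],[5,-80,-130],38]]'
python3 - <<'E'
from h import *
goal(.4716,.3824,.05,-99.2)
E
```

```text
t: 33.1
position: [0.4243, 0.0765, 0.0091]
orientation: [-3.141, 0.0, -0.003]
wrist_force: [-0.5, -0.6, 16.0]
finger_gap: 0.0432
gripper_force: 53.0
t: 33.93
position: [0.4295, 0.1601, 0.1393]
orientation: [-3.14, -0.002, -0.005]
wrist_force: [-0.2, -1.0, -2.0]
finger_gap: 0.0431
gripper_force: 51.4
t 33.9 j6 1.79 turn [-0.002 -0.003  0.162] shift [  42.2 -222.1   89.8] |turn|deg 9.3
```

```bash
python3 -m pendant '[[[0,0,0.05],[8,-38,0],38],[[0,0,0.1],[16,-76,0],38],[[0,0,0.162],[24,-114,0],38],[[0,0,0.162],[31,-152,0],38],[[0,0,0.162],[38,-190,0],38],[[0,0,0.162],[42,-222,0],38],[[0,0,0.162],[42,-222,30],38],[[0,0,0.162],[42,-222,60],38],[[0,0,0.162],[42,-222,85],38],[[0,0,0.162],[42,-222,85],38]]'
python3 - <<'E'
from h import *
goal(.4716,.3824,.0145,-99.2)
E
```

```text
t: 34.77
position: [0.4681, 0.3769, 0.0494]
orientation: [3.128, -0.254, -0.008]
wrist_force: [-1.6, -0.9, -1.0]
finger_gap: 0.0431
gripper_force: 51.5
t 34.8 j6 2.31 turn [ 0.004  0.005 -0.001] shift [ 2.7 -6.2 34.9] |turn|deg 0.4
```

```bash
python3 -m pendant '[[[0,0,0],[0,0,0],38],[[0,0,0],[0,0,12],38],[[0,0,0],[0,0,22],38],[[0,0,0],[0,0,27],38],[[0,0,0],[0,0,27],38],[[0,0,0],[0,0,27],38],[[0,0,0],[0,0,27],38],[[0,0,0],[0,0,27],38],[[0,0,0],[0,0,27],38],[[0,0,0],[0,0,27],38]]'
python3 - <<'E'
from h import *
goal(.4716,.3824,.0145,-99.2)
E
```

```text
t: 35.6
position: [0.4707, 0.3785, 0.0264]
orientation: [-3.131, 0.254, -0.001]
wrist_force: [-0.8, 0.9, -1.2]
finger_gap: 0.0438
gripper_force: 51.5
t 35.6 j6 2.31 turn [-0.001 -0.    -0.002] shift [ 0.3 -4.  11.9] |turn|deg 0.1
```

```bash
python3 -m pendant '[[[0,0,0],[0,-1,3],38],[[0,0,0],[0,-2,6],38],[[0,0,0],[0,-3,9],38],[[0,0,0],[0,-4,10],38],[[0,0,0],[0,-4,11],38],[[0,0,0],[0,-4,11.5],38],[[0,0,0],[0,-4,12],38],[[0,0,0],[0,-4,12],38],[[0,0,0],[0,-4,12],38],[[0,0,0],[0,-4,12],38]]'
```

```text
t: 36.43
position: [0.4713, 0.3824, 0.0141]
orientation: [-3.131, 0.255, -0.0]
wrist_force: [0.2, 0.3, 0.2]
finger_gap: 0.0432
gripper_force: 51.7
```

```bash
cat >> h.py <<'E'
def heels(f):
    c=eyes.calibration('wrist'); im=snap('wrist',f)[:,:,::-1]
    m=(im.max(2)<75).astype(np.uint8); m[330:]=0
    m=cv2.morphologyEx(m,cv2.MORPH_OPEN,np.ones((3,3)))
    n,l,st,ce=cv2.connectedComponentsWithStats(m)
    for i in range(1,n):
        if st[i,4]>1200:
            P=np.array([ray(c,p,.038)[:2] for p in np.argwhere(l==i)[:,::-1].astype(float)])
            r=cv2.minAreaRect((P*1000).astype(np.float32)); print(st[i],ce[i].round(0),np.round(r[0],1),np.round(r[1],1),round(r[2],1))
E
python3 -m pendant '[[[0,0,0],[0,0,0],46],[[0,0,0],[0,0,0],54],[[0,0,0],[0,0,0],54],[[0,0,0],[0,0,0],54],[[0,0,0],[0,0,-10],54],[[0,0,0],[0,0,-35],54],[[0,0,0],[0,0,-70],54],[[0,0,0],[0,0,-105],54],[[0,0,0],[0,20,-140],54],[[0,0,0],[0,55,-165],54]]'
python3 - <<'E'
from h import *
goal(.42,.0,.24,-76)
E
```

```text
t: 37.27
position: [0.4636, 0.331, 0.182]
orientation: [-3.128, 0.251, -0.006]
wrist_force: [1.0, -0.6, 0.8]
finger_gap: 0.054
gripper_force: 0.0
t 37.3 j6 2.25 turn [-0.003 -0.004 -0.404] shift [ 10.  333.5 -59.2] |turn|deg 23.2
```

```bash
python3 -m pendant '[[[0,0,-0.08],[1,37,-10],54],[[0,0,-0.16],[2,75,-20],54],[[0,0,-0.24],[4,112,-30],54],[[0,0,-0.32],[5,150,-40],54],[[0,0,-0.4],[6,188,-50],54],[[0,0,-0.404],[7,226,-59],54],[[0,0,-0.404],[8,264,-59],54],[[0,0,-0.404],[9,300,-59],54],[[0,0,-0.404],[10,328,-59],54],[[0,0,-0.404],[10,328,-59],54]]'
python3 - <<'E'
from h import *
heels('w9.png'); goal(.455,.005,.04,-73.4)
E
```

```text
t: 38.1
position: [0.4187, 0.0, 0.2379]
orientation: [3.118, 0.374, 0.001]
wrist_force: [0.6, 0.1, 0.5]
finger_gap: 0.0543
gripper_force: 0.0
[ 278   12  216   93 1468] [386.  61.] [554.9 -30.2] [201.7  10.4] 82.4
[ 296  127   46   73 3011] [319. 161.] [455.    7.1] [66.7 41.4] 14.8
[ 415  157   51   73 3134] [442. 191.] [ 453.8 -112.9] [69.3 48.3] 20.8
t 38.1 j6 1.19 turn [ 0.    -0.001 -0.052] shift [ 35.6   5.4 197.9] |turn|deg 3.0
```

```bash
python3 -m pendant '[[[0,0,-0.036],[15,3,20],58],[[0,0,-0.036],[35,5,45],58],[[0,0,-0.036],[35,5,80],58],[[0,0,-0.036],[35,5,115],58],[[0,0,-0.036],[35,5,145],58],[[0,0,-0.036],[35,5,165],58],[[0,0,-0.036],[35,5,165],58],[[0,0,-0.036],[35,5,165],58],[[0,0,-0.036],[35,5,165],58],[[0,0,-0.036],[35,5,165],58]]'
python3 - <<'E'
from h import *
goal(.455,.006,.009,-74.3)
E
```

```text
t: 38.98
position: [0.4556, 0.0075, 0.0737]
orientation: [3.111, 0.435, 0.004]
wrist_force: [0.3, -0.6, -0.2]
finger_gap: 0.0578
gripper_force: 0.0
t 39.0 j6 1.18 turn [ 0.001 -0.003  0.004] shift [-1.1  1.3 64.7] |turn|deg 0.3
```

```bash
python3 -m pendant '[[[0,0,0],[-1,1,25],58],[[0,0,0],[-1,1,45],58],[[0,0,0],[-1,1,60],58],[[0,0,0],[-1,1,65],58],[[0,0,0],[-1,1,65],38],[[0,0,0],[-1,1,65],38],[[0,0,0],[-1,1,65],38],[[0,0,0],[-1,1,65],38],[[0,0,0],[-1,1,65],38],[[0,0,0],[-1,1,65],38]]' 50
python3 -m pendant '[[[0,0,0],[0,0,0],38],[[0,0,0],[0,0,-5],38],[[0,0,0],[0,0,-30],38],[[0,0,0],[0,0,-60],38],[[0,0,0],[0,0,-90],38],[[0,0,0],[0,0,-120],38],[[0,0,0.1],[0,-20,-130],38],[[0,0,0.2],[0,-50,-130],38],[[0,0,0.3],[0,-80,-130],38],[[0,0,0.4],[0,-110,-130],38]]'
python3 - <<'E'
from h import *
goal(.3728,.3984,.139,-99.2)
E
```

```text
t: 39.82
position: [0.4543, 0.0061, 0.0077]
orientation: [-3.111, -0.435, -0.002]
wrist_force: [-0.9, -0.2, 11.6]
finger_gap: 0.0437
gripper_force: 52.6
t: 40.65
position: [0.4232, 0.1128, 0.1379]
orientation: [-3.135, 0.201, -0.002]
wrist_force: [-0.5, 0.2, -0.4]
finger_gap: 0.0437
gripper_force: 51.4
t 40.6 j6 1.82 turn [-0.001 -0.001  0.032] shift [ -86.5 -276.8   -1. ] |turn|deg 1.9
```

```bash
python3 -m pendant '[[[0,0,0.032],[-12,-38,0],38],[[0,0,0.032],[-24,-76,0],38],[[0,0,0.032],[-36,-114,0],38],[[0,0,0.032],[-48,-152,0],38],[[0,0,0.032],[-60,-190,0],38],[[0,0,0.032],[-72,-228,0],38],[[0,0,0.032],[-82,-262,0],38],[[0,0,0.032],[-86,-276,0],38],[[0,0,0.032],[-86,-276,30],38],[[0,0,0.032],[-86,-276,60],38]]'
python3 - <<'E'
from h import *
goal(.3728,.3984,.013,-99.2)
E
```

```text
t: 41.48
position: [0.3725, 0.3981, 0.078]
orientation: [-3.129, 0.239, -0.005]
wrist_force: [0.4, -0.9, -1.5]
finger_gap: 0.0434
gripper_force: 51.4
t 41.5 j6 2.43 turn [-0.003 -0.003  0.008] shift [ 0.1 -0.2 65. ] |turn|deg 0.5
```

```bash
python3 -m pendant '[[[0,0,0],[0,0,20],38],[[0,0,0],[0,0,40],38],[[0,0,0],[0,0,50],38],[[0,0,0],[0,0,58],38],[[0,0,0],[0,0,60],38],[[0,0,0],[0,0,62],38],[[0,0,0],[0,0,63],38],[[0,0,0],[0,0,63],38],[[0,0,0],[0,0,63],38],[[0,0,0],[0,0,63],38]]'
```

```text
t: 42.32
position: [0.3722, 0.3966, 0.0148]
orientation: [-3.131, 0.242, -0.001]
wrist_force: [0.3, -0.2, -0.4]
finger_gap: 0.0435
gripper_force: 51.4
```

Lower 2 mm, release, then go for heel c.

```bash
python3 -m pendant '[[[0,0,0],[0,0,0.5],38],[[0,0,0],[0,0,1],38],[[0,0,0],[0,0,1.5],38],[[0,0,0],[0,0,1.8],38],[[0,0,0],[0,0,1.8],38],[[0,0,0],[0,0,1.8],38],[[0,0,0],[0,0,1.8],54],[[0,0,0],[0,0,1.8],54],[[0,0,0],[0,0,1.8],54],[[0,0,0],[0,0,1.8],54]]'
python3 -m pendant '[[[0,0,0],[0,0,-10],54],[[0,0,0],[0,0,-35],54],[[0,0,0],[0,0,-70],54],[[0,0,0],[0,0,-105],54],[[0,0,0],[0,20,-140],54],[[0,0,-0.05],[3,55,-165],54],[[0,0,-0.1],[6,90,-180],54],[[0,0,-0.2],[9,128,-190],54],[[0,0,-0.3],[12,165,-190],54],[[0,0,-0.4],[15,200,-190],54]]'
python3 - <<'E'
from h import *
goal(.42,-.10,.22,-70)
E
```

```text
t: 43.15
position: [0.372, 0.3963, 0.0124]
orientation: [-3.132, 0.242, 0.0]
wrist_force: [-0.6, 0.6, -0.2]
finger_gap: 0.054
gripper_force: 0.0
t: 43.98
position: [0.3556, 0.195, 0.2037]
orientation: [-3.116, -0.393, -0.003]
wrist_force: [0.9, -0.2, -0.3]
finger_gap: 0.0538
gripper_force: 0.0
t 44.0 j6 1.67 turn [-0.    -0.002 -0.098] shift [-10.8 301.7 -16.5] |turn|deg 5.6
```

```bash
python3 -m pendant '[[[0,0,-0.098],[10,38,-16],54],[[0,0,-0.098],[10,76,-16],54],[[0,0,-0.098],[8,114,-16],54],[[0,0,-0.098],[5,152,-16],54],[[0,0,-0.098],[0,190,-16],54],[[0,0,-0.098],[-4,228,-16],54],[[0,0,-0.098],[-8,265,-16],54],[[0,0,-0.098],[-10,295,-16],54],[[0,0,-0.098],[-10,295,-16],54],[[0,0,-0.098],[-10,295,-16],54]]'
python3 - <<'E'
from h import *
heels('w10.png'); goal(.4545,-.1145,.07,-69.4)
E
```

```text
t: 44.82
position: [0.418, -0.0934, 0.2188]
orientation: [-3.096, -0.532, -0.001]
wrist_force: [-0.6, 0.2, 0.1]
finger_gap: 0.054
gripper_force: 0.0
[ 253    0  160   86 1223] [344.  49.] [550.5 -61.1] [140.6  10.1] 82.7
[ 332  139   49   77 3429] [356. 174.] [ 454.7 -116.8] [68.1 42.5] 20.2
t 44.9 j6 0.87 turn [-0.001 -0.    -0.018] shift [ 27.2  33.4 148.6] |turn|deg 1.0
```

```bash
python3 -m pendant '[[[0,0,-0.013],[13,17,20],58],[[0,0,-0.013],[27,35,45],58],[[0,0,-0.013],[27,35,80],58],[[0,0,-0.013],[27,35,115],58],[[0,0,-0.013],[27,35,145],58],[[0,0,-0.013],[27,35,148],58],[[0,0,-0.013],[27,35,148],58],[[0,0,-0.013],[27,35,148],58],[[0,0,-0.013],[27,35,148],58],[[0,0,-0.013],[27,35,148],58]]'
python3 - <<'E'
from h import *
goal(.4547,-.116,.009,-69.7)
E
```

```text
t: 45.7
position: [0.4562, -0.116, 0.072]
orientation: [3.091, 0.557, 0.004]
wrist_force: [-0.3, -0.4, 0.7]
finger_gap: 0.0581
gripper_force: 0.0
t 45.7 j6 0.84 turn [ 0.002 -0.002  0.002] shift [-1.6 -0.7 63. ] |turn|deg 0.2
```

```bash
python3 -m pendant '[[[0,0,0],[-1,0,25],58],[[0,0,0],[-1,0,45],58],[[0,0,0],[-1,0,58],58],[[0,0,0],[-1,0,62],58],[[0,0,0],[-1,0,62],38],[[0,0,0],[-1,0,62],38],[[0,0,0],[-1,0,62],38],[[0,0,0],[-1,0,62],38],[[0,0,0],[-1,0,62],38],[[0,0,0],[-1,0,62],38]]' 50
python3 -m pendant '[[[0,0,0],[0,0,0],38],[[0,0,0],[0,0,-5],38],[[0,0,0],[0,0,-30],38],[[0,0,0],[0,0,-60],38],[[0,0,0],[0,0,-90],38],[[0,0,0],[0,0,-120],38],[[0,0,0.1],[5,-20,-130],38],[[0,0,0.2],[15,-50,-130],38],[[0,0,0.3],[25,-80,-130],38],[[0,0,0.4],[35,-115,-130],38]]'
python3 - <<'E'
from h import *
goal(.4572,.2936,.139,-99.2)
E
```

```text
t: 46.53
position: [0.4547, -0.1164, 0.0089]
orientation: [3.092, 0.557, 0.002]
wrist_force: [-0.7, 0.6, 9.5]
finger_gap: 0.0432
gripper_force: 52.5
t: 47.37
position: [0.4472, 0.0036, 0.1391]
orientation: [-3.141, 0.075, -0.002]
wrist_force: [0.9, 0.5, -0.5]
finger_gap: 0.0431
gripper_force: 51.3
t 47.4 j6 1.49 turn [-0.    -0.001  0.113] shift [-3.900e+00 -2.901e+02  2.000e-01] |turn|deg 6.5
```

```bash
python3 -m pendant '[[[0,0,0.05],[-1,-38,0],38],[[0,0,0.113],[-1,-76,0],38],[[0,0,0.113],[-2,-114,0],38],[[0,0,0.113],[-2,-152,0],38],[[0,0,0.113],[-3,-190,0],38],[[0,0,0.113],[-4,-228,0],38],[[0,0,0.113],[-4,-265,0],38],[[0,0,0.113],[-4,-290,0],38],[[0,0,0.113],[-4,-290,30],38],[[0,0,0.113],[-4,-290,60],38]]'
python3 - <<'E'
from h import *
goal(.4572,.2936,.014,-99.2)
E
```

```text
t: 48.2
position: [0.456, 0.2951, 0.0792]
orientation: [-3.13, 0.238, -0.006]
wrist_force: [0.6, -1.1, -2.3]
finger_gap: 0.043
gripper_force: 51.5
t 48.2 j6 2.19 turn [-0.003 -0.004  0.009] shift [ 1.2  1.5 65.2] |turn|deg 0.6
```

```bash
python3 -m pendant '[[[0,0,0],[0,0,20],38],[[0,0,0],[0,0,40],38],[[0,0,0],[0,0,50],38],[[0,0,0],[0,0,58],38],[[0,0,0],[0,0,60],38],[[0,0,0],[0,0,62],38],[[0,0,0],[0,0,63],38],[[0,0,0],[0,0,63],38],[[0,0,0],[0,0,63],38],[[0,0,0],[0,0,63],38]]'
```

```text
t: 49.03
position: [0.4554, 0.293, 0.016]
orientation: [-3.131, 0.242, -0.001]
wrist_force: [0.1, 0.6, -1.0]
finger_gap: 0.0436
gripper_force: 51.4
```

```bash
python3 -m pendant '[[[0,0,0],[0,0,0.5],38],[[0,0,0],[0,0,1],38],[[0,0,0],[0,0,1.5],38],[[0,0,0],[0,0,1.9],38],[[0,0,0],[0,0,1.9],38],[[0,0,0],[0,0,1.9],38],[[0,0,0],[0,0,1.9],54],[[0,0,0],[0,0,1.9],54],[[0,0,0],[0,0,1.9],54],[[0,0,0],[0,0,1.9],54]]'
python3 -m pendant '[[[0,0,0],[0,0,-10],54],[[0,0,0],[0,0,-35],54],[[0,0,0],[0,0,-70],54],[[0,0,0],[0,0,-105],54],[[0,0,0],[0,0,-140],54],[[0,0,0],[0,0,-175],54],[[0,0,0],[20,35,-190],54],[[0,0,0],[40,70,-190],54],[[0,0,0],[60,100,-190],54],[[0,0,0],[60,100,-190],54]]'
python3 - <<'E'
from h import *
snap('top','top11.png'); snap('wrist','w11.png')
goal(.6147,.0512,.19,-97.5)
E
```

```text
t: 49.87
position: [0.4551, 0.2929, 0.0135]
orientation: [-3.132, 0.243, 0.0]
wrist_force: [-0.6, -0.6, 0.2]
finger_gap: 0.0541
gripper_force: 0.0
t: 50.7
position: [0.5013, 0.1802, 0.2048]
orientation: [3.132, -0.247, 0.004]
wrist_force: [-0.1, 0.5, -0.3]
finger_gap: 0.0542
gripper_force: 0.0
t 50.8 j6 1.97 turn [-0.001 -0.    -0.026] shift [134.6 112.8  14.2] |turn|deg 1.5
```

```bash
python3 -m pendant '[[[0,0,-0.026],[28,24,0],50],[[0,0,-0.026],[56,48,0],50],[[0,0,-0.026],[84,70,0],50],[[0,0,-0.026],[112,94,0],50],[[0,0,-0.026],[134,112,0],50],[[0,0,-0.026],[134,112,0],50],[[0,0,-0.026],[134,112,10],50],[[0,0,-0.026],[134,112,25],50],[[0,0,-0.026],[134,112,40],50],[[0,0,-0.026],[134,112,60],50]]'
python3 - <<'E'
from h import *
goal(.6147,.0512,.09,-97.5)
E
```

```text
t: 51.63
position: [0.6134, 0.0554, 0.1431]
orientation: [-3.135, 0.199, -0.001]
wrist_force: [0.5, 0.5, 0.1]
finger_gap: 0.0498
gripper_force: 0.0
t 51.6 j6 1.69 turn [-0.001 -0.     0.004] shift [ 1.8  4.  53.1] |turn|deg 0.2
```

```bash
python3 -m pendant '[[[0,0,0],[1,4,15],50],[[0,0,0],[1,4,35],50],[[0,0,0],[1,4,50],50],[[0,0,0],[1,4,53],50],[[0,0,0],[1,4,53],50],[[0,0,0],[1,4,53],10],[[0,0,0],[1,4,53],10],[[0,0,0],[1,4,53],10],[[0,0,0],[1,4,53],10],[[0,0,0],[1,4,53],10]]' 60
python3 -m pendant '[[[0,0,0],[0,0,0],10],[[0,0,0],[0,4,0],10],[[0,0,0],[0,14,0],10],[[0,0,0],[0,28,0],10],[[0,0,0],[0,42,0],10],[[0,0,0],[0,56,0],10],[[0,0,0],[0,70,0],10],[[0,0,0],[0,84,0],10],[[0,0,0],[0,95,0],10],[[0,0,0],[0,100,0],10]]'
python3 -m pendant '[[[0,0,0],[0,1,0],10],[[0,0,0],[0,2,0],10],[[0,0,0],[0,3,0],10],[[0,0,0],[0,4,0],10],[[0,0,0],[0,5,0],10],[[0,0,0],[0,6,0],10],[[0,0,0],[0,6.5,0],10],[[0,0,0],[0,7,0],10],[[0,0,0],[0,7,0],10],[[0,0,0],[0,7,0],10]]'
```

```text
t: 52.47
position: [0.6152, 0.0499, 0.0918]
orientation: [-3.134, 0.202, -0.003]
wrist_force: [-2.4, 3.8, 6.8]
finger_gap: 0.0169
gripper_force: 59.2
t: 53.3
position: [0.601, -0.0501, 0.0917]
orientation: [-3.134, 0.203, 0.001]
wrist_force: [-8.9, 8.3, 14.3]
finger_gap: 0.017
gripper_force: 60.4
t: 54.13
position: [0.6006, -0.0532, 0.0917]
orientation: [-3.13, 0.202, 0.0]
wrist_force: [-3.7, 32.9, 15.1]
finger_gap: 0.0169
gripper_force: 60.7
```

```bash
python3 -m pendant '[[[0,0,0],[0,-1,0],50],[[0,0,0],[0,-2,0],50],[[0,0,0],[0,-3,0],50],[[0,0,0],[0,-3,0],50],[[0,0,0],[0,-3,0],50],[[0,0,0],[0,-3,-20],50],[[0,0,0],[0,-3,-50],50],[[0,0,0],[0,-3,-90],50],[[0,0,0],[0,-10,-130],50],[[0,0,0],[-10,-30,-160],50]]'
python3 -m pendant '[[[0,0,0],[-30,-10,-20],50],[[0,0,0],[-60,-10,-30],50],[[0,0,0],[-100,-10,-30],50],[[0,0,0],[-100,-10,-30],50],[[0,0,0],[-100,-10,-30],50],[[0,0,0],[-100,-10,-30],50],[[0,0,0],[-100,-10,-30],50],[[0,0,0],[-100,-10,-30],50],[[0,0,0],[-100,-10,-30],50],[[0,0,0],[-100,-10,-30],50]]'
python3 - <<'E'
from h import *
t=snap('top','top12.png'); s=snap('side','side12.png')
a=cv2.resize(t[150:350,110:490,::-1],(798,420),interpolation=cv2.INTER_CUBIC)
cv2.imwrite('pics/fin.png',a)
E
```

```text
t: 54.97
position: [0.5964, -0.0276, 0.2537]
orientation: [3.134, -0.205, 0.005]
wrist_force: [0.5, -1.2, -0.7]
finger_gap: 0.0497
gripper_force: 0.0
t: 55.8
position: [0.4974, -0.0031, 0.2801]
orientation: [-3.135, 0.202, 0.001]
wrist_force: [0.2, -0.6, -0.7]
finger_gap: 0.0502
gripper_force: 0.0
```

View pics/side12.png

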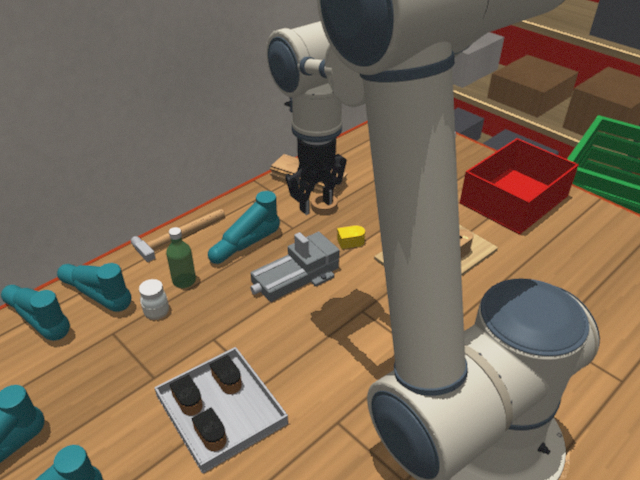

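The side view shows three heels upright in the tray at (185,393), (226,373) and (208,428), and the vise shut at (300,265). That's my last picture. Before handing in, I'll check numerically for a hidden fourth heel and for any shift of the straightedge.

Run:
```python
from h import *
c=eyes.calibration('top')
for f in ('top11.png','top12.png'):
    im=cv2.imread('pics/'+f); m=(im.max(2)<70).astype(np.uint8)
    n,l,st,ce=cv2.connectedComponentsWithStats(m)
    print(f,[(ce[i].round(0).tolist(),int(st[i,2]),int(st[i,3]),int(st[i,4]),ray(c,ce[i],.038)[:2].round(2).tolist()) for i in range(1,n) if 120<st[i,4]<800 and ce[i][1]>90])
    w=(im.min(2)>175).astype(np.uint8); w[:,:360]=0; w[:,460:]=0; w[:250]=0; w[330:]=0
    p=np.argwhere(w)[:,::-1].astype(np.float32); r=cv2.minAreaRect(p); print(len(p),r)
# predicted straightedge centre: ridge x .436, -> plain edge -45
print(proj(c,[[.436-.045,-.35,.018],[.436+.015,-.35,.018],[.436,-.25,.03],[.436,-.45,.03]]).round(1))
```

```text
top11.png [([123.0, 129.0], 24, 72, 601, [0.85, 0.48]), ([174.0, 142.0], 22, 50, 408, [0.82, 0.33]), ([230.0, 163.0], 20, 21, 224, [0.76, 0.17]), ([308.0, 165.0], 74, 12, 357, [0.76, -0.05]), ([52.0, 214.0], 73, 30, 622, [0.61, 0.67]), ([220.0, 242.0], 24, 55, 423, [0.53, 0.19]), ([496.0, 294.0], 10, 70, 554, [0.4, -0.59]), ([68.0, 276.0], 23, 23, 327, [0.43, 0.62]), ([185.0, 276.0], 17, 12, 140, [0.44, 0.29]), ([633.0, 321.0], 16, 72, 458, [0.33, -0.97]), ([227.0, 323.0], 13, 46, 210, [0.31, 0.17]), ([32.0, 362.0], 38, 11, 123, [0.19, 0.71]), ([21.0, 384.0], 35, 43, 373, [0.13, 0.74]), ([623.0, 468.0], 33, 22, 726, [-0.08, -0.93])]
1227 ((411.3809509277344, 284.8414001464844), (70.85761260986328, 20.465089797973633), 2.9108378887176514)
top12.png [([123.0, 128.0], 25, 73, 643, [0.86, 0.48]), ([174.0, 142.0], 22, 50, 431, [0.82, 0.33]), ([230.0, 163.0], 20, 21, 233, [0.76, 0.17]), ([308.0, 166.0], 74, 13, 382, [0.76, -0.05]), ([52.0, 214.0], 73, 30, 639, [0.61, 0.67]), ([317.0, 253.0], 17, 44, 130, [0.51, -0.08]), ([154.0, 264.0], 19, 24, 362, [0.47, 0.38]), ([186.0, 270.0], 19, 24, 345, [0.45, 0.29]), ([496.0, 294.0], 11, 71, 608, [0.4, -0.59]), ([69.0, 276.0], 23, 23, 339, [0.43, 0.62]), ([148.0, 298.0], 20, 23, 374, [0.37, 0.39]), ([33.0, 362.0], 38, 11, 121, [0.19, 0.71]), ([20.0, 384.0], 35, 44, 393, [0.13, 0.74]), ([179.0, 436.0], 35, 22, 177, [-0.0, 0.29]), ([329.0, 460.0], 5, 42, 123, [-0.06, -0.12]), ([623.0, 468.0], 33, 22, 726, [-0.08, -0.93])]
1199 ((411.38037109375, 284.8127746582031), (70.85356140136719, 20.35210418701172), 2.9609360694885254)
[[410.9 294.6]
 [410.9 273.5]
 [376.4 278.4]
 [446.9 279.3]]
```

```bash
python3 -c "
from plant import job_done; print(job_done())"
```

```text
the job is handed in; nothing more can be done
None
```

I handed the job in after about 56 s of robot time: the sole is on the board drilled side up with the straightedge flush along one long side, all three heels stand upright in the tray, and the empty vise is shut; the judging result was not shown.

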